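# Swap the dividers of a drawer

### The arm

A 7-joint arm with a two-finger parallel gripper is mounted at the origin on the work surface. World frame = base frame: x ahead of the robot, y to its left, z up, the work surface at z = 0. Lengths are in m, angles in degrees, forces in N, time in s.
With the tool pointing down it reaches from about 0.4 to 0.875 m from the base axis. Payload 6.5 kg.
Tool frame: the origin (TCP) lies midway between the tips of the shut fingers; the grasp point (between the pads) lies 19 mm behind it (env.tcp_to_grasp is the distance from the TCP to the grasp point, in m); z points along the fingers, y is the line along which they close (so a half turn about z gives the same grasp; the last joint's range is limited). The gripper opens to 88 mm and grips with 3 to 60 N. Pads are 18 mm wide; open, the fingers measure 123 mm over their backs; the gripper's body (75 mm by 187 mm) begins 45 mm behind the grasp point.
Start: joints at [67.082, 30.733, -0.252, 88.115, 0.149, 61.152, -4.079], TCP at [0.213, -0.614, 0.239] pointing down, gripper open.
Joint ranges: [-154.64, 154.64], [-21.42, 123.67], [-72.66, 72.17], [13.99, 137.28], [-74.86, 254.86], [10.95, 109.41], [-158.01, 158.01]. Speed limits (degrees/s): [136.94, 136.94, 180, 180, 180, 180, 180].

### API

Orientations are given as [roll, pitch, yaw] about the fixed x, y, z axes, in that order (R = Rz(yaw) Ry(pitch) Rx(roll)).
In Python, from station import readout, camera, workorder, env gives the robot as it stands.
- The arm moves only by the tool play_rows, never from a script. Its argument "commands" is a list of rows, each a list of 2 entries, a list of its own where there are three numbers: the shift along the tool's x, y, z scaled (see below), then the turn about the tool's z scaled (see below). In form: [[[x, y, z], turn], ...]. A call has 1 to 12 rows; each row shifts and turns the commanded pose from where the row before left it, along the tool's axes as they then stand; what a row does not reach is not made up. The controller multiplies each number of a shift by 50 mm and each number of a turn by 360 degrees. A row lasts 1/12 s, in which the tool goes at most 41.7 mm and 7.16 degrees, less where a joint would pass 70% of its speed; a pose out of reach is approached as far as the arm can. A call with a number of a shift or a turn outside -1 to 1 is refused whole. A call with a gripper value outside its range is refused whole. "grip" is the closure, from -1 (fully open) to 1 (shut), set as the call begins (left out, the last holds). The fingers move at their own pace and stop on an object; the grip force is fixed at half the most. Time passes only in rows, so rows that do not move let the fingers close. It gives the time, the measured TCP pose, the force, the opening and the grip force at its end, in the units of the state.
- readout.get_state(): the state, without advancing time (a new reading comes with each control period).
- camera(name): name is "scene" or "top" or "wrist"; returns a dict with "color" (480x640x3 uint8, blue, green, red), "mtx" (3x3 intrinsics, pixels), "world_from_camera" (4x4, takes a point from camera to world coordinates). Camera axes: x right, y down, z forward; pixel columns grow to the right and rows downward; lengths in m; the calibration is good to about 2 mm. A picture is of the moment at which its call begins. There is no depth.
- workorder.job_done(): hands the job in; it is judged then, once.
The state is a dict: "time": time; "joint_positions": joint angles; "joint_velocities": joint speeds; "effort": joint torques, N m; "position": TCP position; "tcp_rot": TCP orientation; "wrist_force": force on the tool from outside, world axes, zero at the start; "torque": the same for the moment, N m; "gripper_width": finger opening in m; "finger_force": force on a finger pad.
Only numpy, scipy, OpenCV 4.12 (cv2) and the standard library are available. Lean on these libraries where they do the work, as an engineer would, in place of code of your own. Each camera call takes 0.05 s, during which the arm holds its last target. There are 200 camera calls.

### The job

Clear the drawer first: lift the red hardware tote out by its bail, hang it on the pair of hooks with its bar across both, let go and leave it hanging. Then refit the drawer: slide every sage-green divider up out of the drying rack and stand it on edge, right down, in a free slot of the drawer, and move the dark grey divider out of the drawer into a free slot of the rack in the same way, one panel to a slot. Leave the bare brown trial piece and the other things on the bench where they are.

Things in the scene. Friction and masses are not known exactly. Their poses are not given: they have to be found in the camera images.
- drawer: open wooden drawer, fixed on the bench, 174 (x) x 312 (y) mm. Origin under its centre on the bench; x from its sage-green front (at -x, 85 mm high, outer face x = -95 mm, bar handle 35 mm further out) to its back; y along its width. Inner floor 10 mm up, other walls 70 mm high; 158 mm from front to back inside. Five divider slots: see point drawer_slot
- drawer_slot (a point): middle of the drawer's middle slot, on the inner floor. The five slots run along the drawer's x and lie at y = -112, -56, 0, 56, 112 mm; each is 14 mm wide, between white blocks that stand 14 mm out from the front and back walls and reach 62 mm above the bench, with 9 mm rounded lead-ins on top; the floor between the two rows is open (130 mm)
- rack: plywood drying rack fixed on the bench, 190 x 300 mm. Origin under its centre on the bench, y along the row of slots. Five slots like the drawer's, at y = -112, -56, 0, 56, 112 mm, 14 mm wide, floor at z = 14 mm, strips up to 64 mm; panels stand on edge in them with their length along the rack's x
- hook_stand: fixed dark steel stand, origin at the foot of its post on the bench. A pair of orange upturned hooks, 8 mm thick, reach out to its -x at y = -26 and +26 mm; their low seat is at x = -55 mm, their tips at x = -88 mm rise to 276 mm above the bench. The post, 18 mm thick, and the hooks' roots at it are also 276 mm high
- hook_seat (a point): point midway between the two hooks at their low seat, where the centre of the tote's bar comes to rest, 250 mm above the bench; the gripper's fingers fit between the two hooks (44 mm free)
- tote: red open hardware tote full of fittings, 80 (x) x 100 (y) x 55 (z) mm, with a rigid square steel bail; origin at the centre of its underside. About 0.3 kg
- tote_bar (a point): centre of the bail's horizontal top bar: a 10 mm thick round bar along the tote's y, 92 mm long between its uprights, 125 mm above the tote's underside; it is to lie across both hooks (along the hook stand's y)
- divider1: sage-green drawer divider with chipboard edges, number 1 (all alike; may be absent), 146 x 9 x 90 mm (length along its x, thickness along y, height along z when stood on edge); origin at the centre of its lower 146 x 9 edge face, so its top edge is at z = +0.090; starts on edge in the drying rack
- divider2: sage-green drawer divider with chipboard edges, number 2 (all alike; may be absent), 146 x 9 x 90 mm (length along its x, thickness along y, height along z when stood on edge); origin at the centre of its lower 146 x 9 edge face, so its top edge is at z = +0.090; starts on edge in the drying rack
- divider3: sage-green drawer divider with chipboard edges, number 3 (all alike; may be absent), 146 x 9 x 90 mm (length along its x, thickness along y, height along z when stood on edge); origin at the centre of its lower 146 x 9 edge face, so its top edge is at z = +0.090; starts on edge in the drying rack
- divider4: sage-green drawer divider with chipboard edges, number 4 (all alike; may be absent), 146 x 9 x 90 mm (length along its x, thickness along y, height along z when stood on edge); origin at the centre of its lower 146 x 9 edge face, so its top edge is at z = +0.090; starts on edge in the drying rack
- offcut: bare brown wood trial piece, not a divider for this drawer, stays in the rack, 146 x 9 x 90 mm (length along its x, thickness along y, height along z when stood on edge); origin at the centre of its lower 146 x 9 edge face, so its top edge is at z = +0.090
- grey_a: dark grey divider of another set, standing at the start in an end slot of the drawer (one of the two is absent); belongs in a free slot of the drying rack; 146 x 9 x 90 mm (length along its x, thickness along y, height along z when stood on edge); origin at the centre of its lower 146 x 9 edge face, so its top edge is at z = +0.090
- grey_b: dark grey divider of another set, standing at the start in an end slot of the drawer (one of the two is absent); belongs in a free slot of the drying rack; 146 x 9 x 90 mm (length along its x, thickness along y, height along z when stood on edge); origin at the centre of its lower 146 x 9 edge face, so its top edge is at z = +0.090
- glue_bottle: white glue bottle with a blue label, 60 mm across, 170 tall, a bystander; origin at the centre of its underside
- paint_can: sage-green labelled paint can, 90 mm across, 110 tall, a bystander; origin at the centre of its underside
- sanding_block: cork sanding block 85 x 36 x 32 mm, a bystander; origin at the centre of its underside
- screwdriver: red-handled screwdriver, 200 mm long, lying, a bystander; origin at the centre of its underside (bottom of its middle)
- hammer: hammer, 280 mm long, lying, a bystander; origin at the centre of its underside (bottom of its middle)

How it is judged (in metres and radians):
On the way, in this order (a step that is already met when the one before it is completed fails the run):
1. the tote hangs by its bar on both hooks, let go (distance between tote_bar and hook_seat below 0.025 m and contact force between tote and hook_stand above 0.5 N and contact force between tote and the fingers below 0.1 N and angle between tote's own z axis and vertical below 0.35 rad), for 0.3 s.
2. after that, the first green divider stands in a slot of the drawer, let go (((x of divider1 in the frame of drawer between -0.01 and 0.01 m and z of divider1 in the frame of drawer between 0.004 and 0.016 m and angle between divider1's own z axis and vertical below 0.13 rad and angle between the y axis of divider1 and the y axis of drawer, either way round below 0.1 rad and (y of divider1 in the frame of drawer between -0.118 and -0.106 m or y of divider1 in the frame of drawer between -0.062 and -0.05 m or y of divider1 in the frame of drawer between -0.006 and 0.006 m or y of divider1 in the frame of drawer between 0.05 and 0.062 m or y of divider1 in the frame of drawer between 0.106 and 0.118 m) and contact force between divider1 and the fingers below 0.1 N and linear speed of divider1 below 0.03 m/s) or (x of divider2 in the frame of drawer between -0.01 and 0.01 m and z of divider2 in the frame of drawer between 0.004 and 0.016 m and angle between divider2's own z axis and vertical below 0.13 rad and angle between the y axis of divider2 and the y axis of drawer, either way round below 0.1 rad and (y of divider2 in the frame of drawer between -0.118 and -0.106 m or y of divider2 in the frame of drawer between -0.062 and -0.05 m or y of divider2 in the frame of drawer between -0.006 and 0.006 m or y of divider2 in the frame of drawer between 0.05 and 0.062 m or y of divider2 in the frame of drawer between 0.106 and 0.118 m) and contact force between divider2 and the fingers below 0.1 N and linear speed of divider2 below 0.03 m/s) or (x of divider3 in the frame of drawer between -0.01 and 0.01 m and z of divider3 in the frame of drawer between 0.004 and 0.016 m and angle between divider3's own z axis and vertical below 0.13 rad and angle between the y axis of divider3 and the y axis of drawer, either way round below 0.1 rad and (y of divider3 in the frame of drawer between -0.118 and -0.106 m or y of divider3 in the frame of drawer between -0.062 and -0.05 m or y of divider3 in the frame of drawer between -0.006 and 0.006 m or y of divider3 in the frame of drawer between 0.05 and 0.062 m or y of divider3 in the frame of drawer between 0.106 and 0.118 m) and contact force between divider3 and the fingers below 0.1 N and linear speed of divider3 below 0.03 m/s) or (x of divider4 in the frame of drawer between -0.01 and 0.01 m and z of divider4 in the frame of drawer between 0.004 and 0.016 m and angle between divider4's own z axis and vertical below 0.13 rad and angle between the y axis of divider4 and the y axis of drawer, either way round below 0.1 rad and (y of divider4 in the frame of drawer between -0.118 and -0.106 m or y of divider4 in the frame of drawer between -0.062 and -0.05 m or y of divider4 in the frame of drawer between -0.006 and 0.006 m or y of divider4 in the frame of drawer between 0.05 and 0.062 m or y of divider4 in the frame of drawer between 0.106 and 0.118 m) and contact force between divider4 and the fingers below 0.1 N and linear speed of divider4 below 0.03 m/s))), for 0.2 s.
At the end, for the whole second after the job is handed in: Tote hanging still on both hooks (bar within 25 mm of seat); each green divider in a drawer slot and the grey one in a rack slot, released: floor within 6 mm, slot middle within 6 mm, 10 mm lengthwise, upright within 0.13 rad, square within 0.1 rad; brown piece within 3 cm of its start (all of step 1 and linear speed of tote below 0.08 m/s and x of divider1 in the frame of drawer between -0.01 and 0.01 m and z of divider1 in the frame of drawer between 0.004 and 0.016 m and angle between each of divider1, divider2, divider3, divider4, grey_a, grey_b's own z axis and vertical below 0.13 rad and angle between the y axis of each of divider1, divider2, divider3, divider4 and the y axis of drawer, either way round below 0.1 rad and (y of divider1 in the frame of drawer between -0.118 and -0.106 m or y of divider1 in the frame of drawer between -0.062 and -0.05 m or y of divider1 in the frame of drawer between -0.006 and 0.006 m or y of divider1 in the frame of drawer between 0.05 and 0.062 m or y of divider1 in the frame of drawer between 0.106 and 0.118 m) and contact force between each of divider1, divider2, divider3, divider4, grey_a, grey_b and the fingers below 0.1 N and linear speed of each of divider1, divider2, divider3, divider4, grey_a, grey_b below 0.03 m/s and x of divider2 in the frame of drawer between -0.01 and 0.01 m and z of divider2 in the frame of drawer between 0.004 and 0.016 m and (y of divider2 in the frame of drawer between -0.118 and -0.106 m or y of divider2 in the frame of drawer between -0.062 and -0.05 m or y of divider2 in the frame of drawer between -0.006 and 0.006 m or y of divider2 in the frame of drawer between 0.05 and 0.062 m or y of divider2 in the frame of drawer between 0.106 and 0.118 m) and x of divider3 in the frame of drawer between -0.01 and 0.01 m and z of divider3 in the frame of drawer between 0.004 and 0.016 m and (y of divider3 in the frame of drawer between -0.118 and -0.106 m or y of divider3 in the frame of drawer between -0.062 and -0.05 m or y of divider3 in the frame of drawer between -0.006 and 0.006 m or y of divider3 in the frame of drawer between 0.05 and 0.062 m or y of divider3 in the frame of drawer between 0.106 and 0.118 m) and x of divider4 in the frame of drawer between -0.01 and 0.01 m and z of divider4 in the frame of drawer between 0.004 and 0.016 m and (y of divider4 in the frame of drawer between -0.118 and -0.106 m or y of divider4 in the frame of drawer between -0.062 and -0.05 m or y of divider4 in the frame of drawer between -0.006 and 0.006 m or y of divider4 in the frame of drawer between 0.05 and 0.062 m or y of divider4 in the frame of drawer between 0.106 and 0.118 m) and x of grey_a in the frame of rack between -0.01 and 0.01 m and z of grey_a in the frame of rack between 0.008 and 0.02 m and angle between the y axis of each of grey_a, grey_b and the y axis of rack, either way round below 0.1 rad and (y of grey_a in the frame of rack between -0.118 and -0.106 m or y of grey_a in the frame of rack between -0.062 and -0.05 m or y of grey_a in the frame of rack between -0.006 and 0.006 m or y of grey_a in the frame of rack between 0.05 and 0.062 m or y of grey_a in the frame of rack between 0.106 and 0.118 m) and x of grey_b in the frame of rack between -0.01 and 0.01 m and z of grey_b in the frame of rack between 0.008 and 0.02 m and (y of grey_b in the frame of rack between -0.118 and -0.106 m or y of grey_b in the frame of rack between -0.062 and -0.05 m or y of grey_b in the frame of rack between -0.006 and 0.006 m or y of grey_b in the frame of rack between 0.05 and 0.062 m or y of grey_b in the frame of rack between 0.106 and 0.118 m) and distance of offcut from where it was at the start of the episode below 0.03 m); the robot touches nothing.
It fails at once if a bystander is pushed more than 4 cm or knocked over (distance of any of glue_bottle, paint_can, sanding_block, screwdriver, hammer from where it was at the start of the episode above 0.04 m).
It fails at once if the brown trial piece is pulled from its slot (moved more than 4 cm) (distance of offcut from where it was at the start of the episode above 0.04 m).
Of divider1, divider2, divider3, divider4 only 3 to 4 are there at a start; the rules pass over those that are not, and their reading is None.
Of grey_a, grey_b only 1 to 1 are there at a start; the rules pass over those that are not, and their reading is None.
At some moment in a run one of tote may be knocked a few centimetres aside while the robot is not near it.
It also fails if it takes over 200 s, if anything falls off the work surface, if the arm or the gripper's body presses on something with over 40 N, if the wrist force passes 120 N, or if a joint passes its speed limit or range.

## Working session

There is one attempt and no reset: what is moved stays moved. The work goes in short steps, Python scripts to look and compute and a tool call to move; the robot and the scene stay as the last step left them, time stands still between calls to the robot, and variables do not carry over. Pictures are saved under pics/ and viewed, at most 14 in all, crops included, and the job is handed in when it is done.

Besides the shell and the picture viewer there is one more tool, called after "Emit:" as name(argument=value, ...) on one line, values as JSON. play_rows: Moves the arm, as the interface text tells. Shifts and turns lie within -1 to 1; 1 stands for 50 mm of shift or 360 degrees of turn. Its arguments: {"type":"object","properties":{"commands":{"type":"array","items":{"type":"array"}},"grip":{"type":"number"}},"required":["commands"]}

```bash
ls; mkdir -p pics; python3 - <<'E'
from station import readout, camera, workorder, env
import cv2,pickle
d={}
for n in ["top","scene"]:
    c=camera(n); d[n]=c; cv2.imwrite(f"pics/{n}0.png",c["color"]); print(n,c["mtx"].round(1).tolist(),c["world_from_camera"].round(4).tolist())
pickle.dump(d,open("cams.pkl","wb"))
print(readout.get_state(), env.tcp_to_grasp)
E
```

```text
pics
top [[441.7, 0.0, 325.7], [0.0, 441.7, 237.0], [0.0, 0.0, 1.0]] [[0.0591, -0.9775, 0.2027, 0.3084], [-0.9982, -0.0588, 0.0079, -0.0082], [0.0042, -0.2028, -0.9792, 1.4511], [0.0, 0.0, 0.0, 1.0]]
scene [[471.1, 0.0, 310.9], [0.0, 471.1, 242.6], [0.0, 0.0, 1.0]] [[-0.8708, 0.3728, -0.3205, 0.9971], [0.4915, 0.679, -0.5454, 0.7353], [0.0143, -0.6324, -0.7745, 1.1674], [0.0, 0.0, 0.0, 1.0]]
{'time': 0.1, 'joint_positions': array([67.08323315, 30.77338054, -0.25645012, 88.16425273,  0.14785095,
       61.15442538, -4.07893667]), 'joint_velocities': array([-0.00887969, -0.17123815, -0.06050616, -0.11661123, -0.00639359,
        0.04514174,  0.01993527]), 'effort': array([ 2.20886723e-03, -5.72075200e+01,  9.93570127e-01, -2.52230197e+01,
       -5.62196877e-02,  1.34865922e-02,  2.05225643e-05]), 'position': array([ 0.21277497, -0.61358886,  0.23792915]), 'tcp_rot': array([-1.79908380e+02,  4.70986665e-03,  1.91297153e+01]), 'wrist_force': array([ 0.31067234, -0.6801765 ,  0.01878278]), 'torque': array([-0.00801489,  0.04793973, -0.01801242]), 'finger_force': 0.0, 'gripper_width': 0.08831361705628187} 0.0187
```

View pics/top0.png

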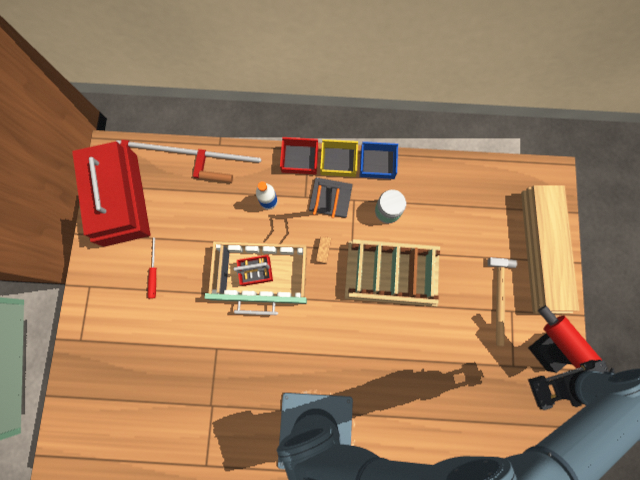

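View pics/scene0.png

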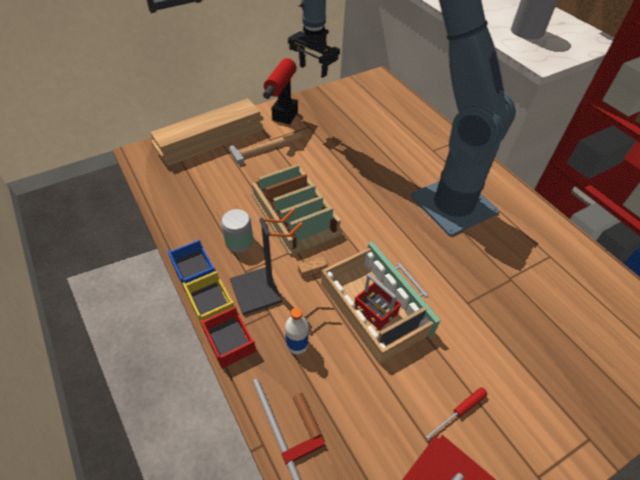

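The top view shows the drawer near (258,272) with the grey panel at its left end and the tote in the middle. The rack is near (393,272), the hooks near (328,195), the bottle at (266,195) and the can at (391,206). I'll enlarge it next.

```bash
python3 - <<'E'
import cv2,pickle
d=pickle.load(open("cams.pkl","rb"))
t=cv2.resize(d["top"]["color"][170:315,200:450],None,fx=3.2,fy=3.2,interpolation=cv2.INTER_CUBIC)
for i in range(0,250,20): cv2.putText(t,str(200+i),(int(i*3.2),8),0,.3,(0,0,255)); 
for i in range(0,145,20): cv2.putText(t,str(170+i),(0,int(i*3.2)+4),0,.3,(0,0,255))
cv2.imwrite("pics/top0z.png",t)
t=cv2.resize(d["scene"]["color"][155:360,215:445],None,fx=2.9,fy=2.9,interpolation=cv2.INTER_CUBIC)
for i in range(0,230,20): cv2.putText(t,str(215+i),(int(i*2.9),8),0,.3,(0,0,255)); 
for i in range(0,205,20): cv2.putText(t,str(155+i),(0,int(i*2.9)+4),0,.3,(0,0,255))
cv2.imwrite("pics/scene0z.png",t)
E
```

```text
(no output)
```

View pics/top0z.png

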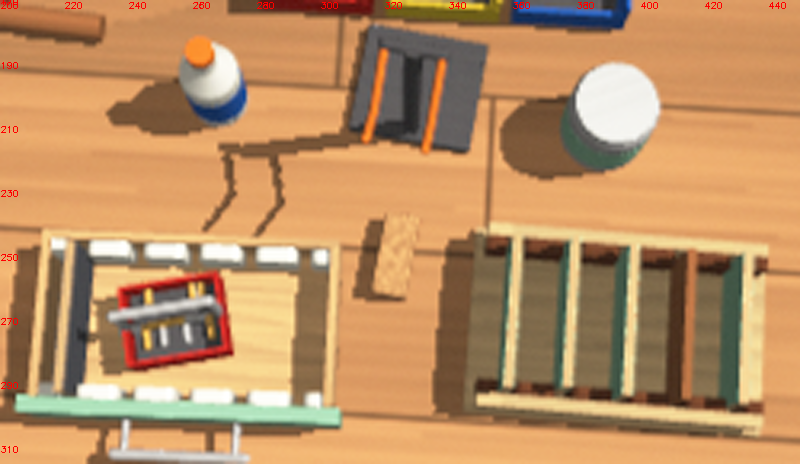

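View pics/scene0z.png

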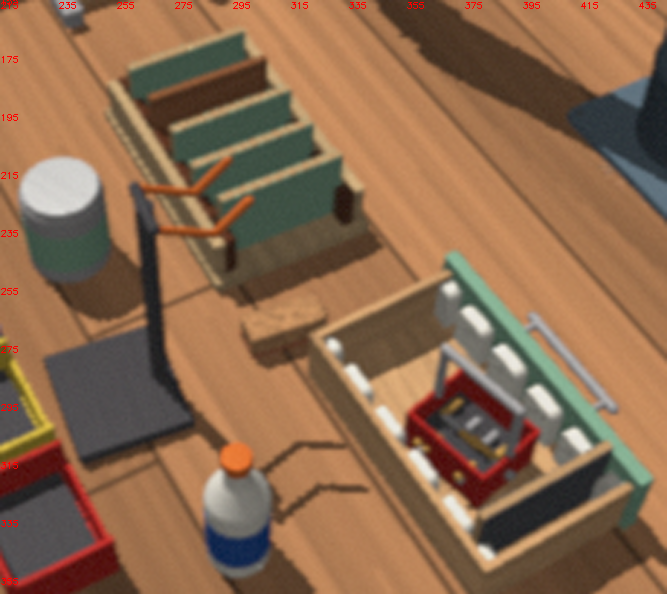

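```bash
cat > h.py <<'E'
import numpy as np, cv2, pickle, sys
from station import readout, camera, workorder, env
def ray(c,u,v):
    K,T=c["mtx"],c["world_from_camera"]
    return T[:3,3], T[:3,:3]@np.linalg.solve(K,[u,v,1.])
def onz(c,u,v,z):
    o,d=ray(c,u,v); return o+d*(z-o[2])/d[2]
def proj(c,p):
    T=c["world_from_camera"]; q=c["mtx"]@(T[:3,:3].T@(np.asarray(p,float)-T[:3,3])); return q[:2]/q[2]
def go(x,y,z,yaw,pos=None,yaw0=None):
    """print shift in tool axes (units of 50 mm) and turn needed; turn applied at the end"""
    s=readout.get_state()
    p=s["position"] if pos is None else np.array(pos); a=s["tcp_rot"][2] if yaw0 is None else yaw0
    d=np.array([x,y,z])-p; dy=(yaw-a+90)%180-90
    r=np.radians(a); c,t=np.cos(r),np.sin(r)
    print("yaw",a.round(2),"shift tool",np.round([(c*d[0]+t*d[1])/.05,(t*d[0]-c*d[1])/.05,-d[2]/.05],3),"turn",round(-dy/360,4),"deg",round(dy,2))
E
python3 - <<'E'
from h import *
d=pickle.load(open("cams.pkl","rb")); c=d["top"]
for n,X,Y,z in [("dBL",43,230,.07),("dBR",340,247,.07),("dFL",15,405,.085),("dFR",340,420,.085),("bar1",110,318,.135),("bar2",222,303,.135),
 ("tip1",368,140,.276),("tip2",427,150,.276),("root1",383,50,.276),("root2",442,60,.276),("rBL",478,232,.064),("rBR",768,250,.064),("rFR",760,430,.064),
 ("p1",513,315,.104),("p2",570,315,.104),("p3",630,320,.104),("p4",687,325,.104),("p5",745,330,.104),("grey",70,320,.1),("can",616,103,.11),("cap",200,52,.17),("cork",395,255,.032)]:
    print(n,onz(c,200+X/3.2,170+Y/3.2,z).round(3)[:2])
w=camera("wrist"); print(w["mtx"].round(1).tolist(),w["world_from_camera"].round(3).tolist())
go(.43,.13,.36,0)
E
```

```text
dBL [0.557 0.359]
dBR [0.558 0.063]
dFL [0.383 0.362]
dFR [0.387 0.05 ]
bar1 [0.466 0.27 ]
bar2 [0.486 0.166]
tip1 [0.615 0.034]
tip2 [ 0.609 -0.017]
root1 [0.696 0.027]
root2 [ 0.69  -0.025]
rBL [ 0.582 -0.074]
rBR [ 0.581 -0.364]
rFR [ 0.403 -0.357]
p1 [ 0.495 -0.109]
p2 [ 0.498 -0.164]
p3 [ 0.497 -0.222]
p4 [ 0.496 -0.276]
p5 [ 0.494 -0.332]
grey [0.466 0.315]
can [ 0.711 -0.201]
cap [0.719 0.203]
cork [0.56  0.008]
[[337.7, 0.0, 318.1], [0.0, 337.7, 241.2], [0.0, 0.0, 1.0]] [[0.329, -0.902, -0.281, 0.285], [-0.944, -0.314, -0.097, -0.588], [-0.0, 0.298, -0.955, 0.383], [0.0, 0.0, 0.0, 1.0]]
yaw 19.13 shift tool [  8.978 -12.629  -2.439] turn 0.0531 deg -19.13
```

Emit:
play_rows(commands=[[[0,0,-0.82],0],[[0,0,-0.82],0],[[0,0,0],0]], grip=-1)

```text
time: 0.4
position: [0.2142, -0.6175, 0.329]
tcp_rot: [179.3, -0.0, 19.1]
wrist_force: [-0.1, -0.8, 0.7]
gripper_width: 0.088
finger_force: 0.0
```

Emit:
play_rows(commands=[[[0.667,-0.464,0],0],[[0.667,-0.464,0],0],[[0.667,-0.464,0],0],[[0.667,-0.464,0],0],[[0.667,-0.464,0],0],[[0.667,-0.464,0],0],[[0.667,-0.464,0],0],[[0.667,-0.464,0],0],[[0.667,-0.464,0],0],[[0.667,-0.464,0],0],[[0.667,-0.464,0],0],[[0.667,-0.464,0],0]])

```text
time: 1.4
position: [0.5006, -0.2182, 0.3207]
tcp_rot: [180.0, -0.0, 19.1]
wrist_force: [0.4, 0.2, -0.5]
gripper_width: 0.0874
finger_force: 0.0
```

Emit:
play_rows(commands=[[[0,0,0],0.0177],[[0,0,0],0.0177],[[0,0,0],0.0177],[[0,0,0],0],[[0,0,0],0],[[0,0,0],0]])

```text
time: 1.9
position: [0.4997, -0.22, 0.3206]
tcp_rot: [-180.0, 0.0, 0.2]
wrist_force: [-0.4, -0.2, 1.0]
gripper_width: 0.0882
finger_force: 0.0
```

```bash
python3 - <<'E'
from h import *
w=camera("wrist"); pickle.dump(w,open("w1.pkl","wb")); cv2.imwrite("pics/w1.png",w["color"])
s=readout.get_state(); print(s["position"],s["tcp_rot"],s["time"]); print(w["world_from_camera"].round(3).tolist())
go(.50,.207,.32,0)
E
```

```text
[ 0.49972381 -0.22005123  0.32060784] [-1.79997491e+02  6.32374881e-03  1.46729600e-01] 1.95
[[0.004, -0.955, -0.297, 0.576], [-1.0, -0.004, -0.002, -0.22], [0.001, 0.297, -0.955, 0.465], [0.0, 0.0, 0.0, 1.0]]
yaw 0.15 shift tool [ 0.027 -8.541  0.012] turn 0.0004 deg -0.15
```

View pics/w1.png

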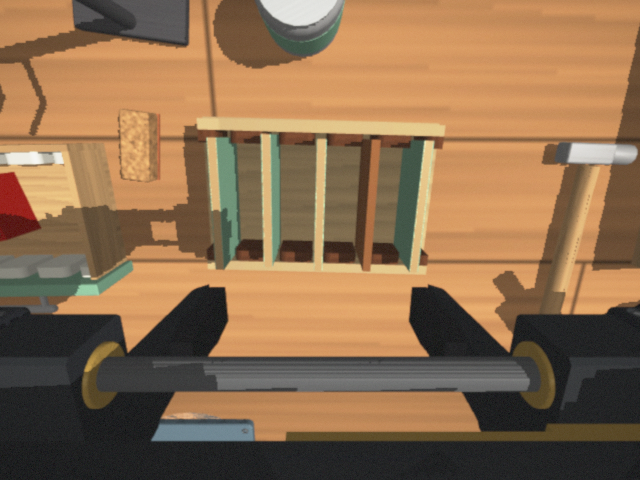

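The rack's panel tops are at columns 213, 267, 321 (green), 371 (brown) and 423 (green), in rows 135–270. Next I look at the drawer.

Emit:
play_rows(commands=[[[0,-0.777,0],0],[[0,-0.777,0],0],[[0,-0.777,0],0],[[0,-0.777,0],0],[[0,-0.777,0],0],[[0,-0.777,0],0],[[0,-0.777,0],0],[[0,-0.777,0],0],[[0,-0.777,0],0],[[0,-0.777,0],0],[[0,-0.777,0],0],[[0,0,0],0]])

```text
time: 2.95
position: [0.4978, 0.2163, 0.3211]
tcp_rot: [-179.7, 0.0, 0.7]
wrist_force: [-0.6, 0.2, 0.3]
gripper_width: 0.0883
finger_force: 0.0
```

```bash
python3 - <<'E'
from h import *
w=camera("wrist"); pickle.dump(w,open("w2.pkl","wb")); cv2.imwrite("pics/w2.png",w["color"])
s=readout.get_state(); print(s["position"],s["tcp_rot"],s["time"])
# rack tops from w1: print HSV along row 200, to set masks
c=pickle.load(open("w1.pkl","rb")); h=cv2.cvtColor(c["color"],cv2.COLOR_BGR2HSV)
for v in (160,230): print(v,[(u,)+tuple(int(k) for k in h[v,u]) for u in list(range(206,222,2))+list(range(362,382,3))])
E
```

```text
[0.49861016 0.2120283  0.32076332] [-1.79855798e+02  2.22039954e-02  5.31855268e-01] 3.0
160 [(206, 19, 91, 118), (208, 21, 87, 184), (210, 18, 114, 223), (212, 18, 114, 222), (214, 18, 114, 222), (216, 23, 81, 216), (218, 66, 59, 155), (220, 68, 63, 149), (362, 12, 133, 75), (365, 10, 131, 76), (368, 14, 143, 75), (371, 12, 153, 178), (374, 12, 156, 180), (377, 13, 156, 178), (380, 18, 107, 122)]
230 [(206, 13, 124, 107), (208, 15, 129, 105), (210, 17, 101, 116), (212, 22, 81, 113), (214, 18, 108, 118), (216, 17, 106, 118), (218, 17, 107, 121), (220, 19, 87, 114), (362, 12, 134, 78), (365, 12, 150, 134), (368, 12, 154, 176), (371, 12, 152, 174), (374, 17, 106, 130), (377, 18, 100, 130), (380, 19, 101, 126)]
```

View pics/w2.png

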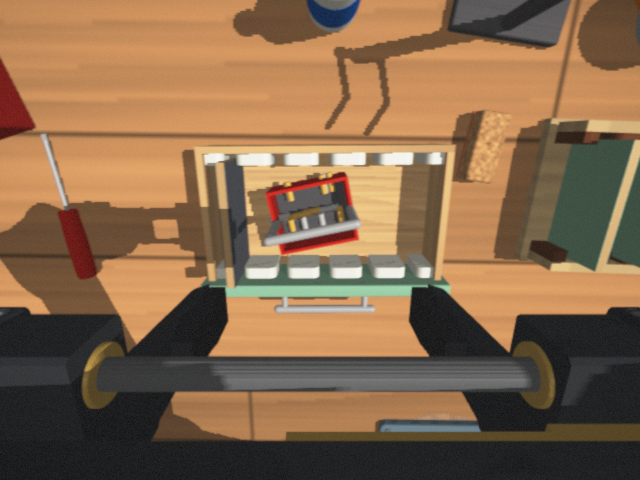

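The bail bar runs from (265,243) to (358,225). The white blocks lie in rows 158 and 265, and the grey panel is near column 230. The bar is yawed from the drawer's axis.

```bash
python3 - <<'E'
from h import *
c=pickle.load(open("w2.pkl","rb")); h=cv2.cvtColor(c["color"],cv2.COLOR_BGR2HSV)
def cc(m,lo=30):
    n,l,s,ce=cv2.connectedComponentsWithStats(m.astype(np.uint8),connectivity=4)
    for i in range(1,n):
        if s[i,4]>lo: yield l==i,s[i]
H,S,V=[h[...,i].astype(int) for i in range(3)]
print("white blocks")
m=(S<40)&(V>130); m[:145]=0; m[282:]=0; m[:,:195]=0; m[:,455:]=0; m[175:250]=0
for b,s in cc(m): 
    u0,v0,w_,h_=s[:4]; top=[np.min(np.nonzero(b[:,u])[0]) for u in range(u0,u0+w_)]
    print(s, onz(c,u0-.5,v0+h_*.3,.062)[:2].round(4),onz(c,u0+w_-.5,v0+h_*.3,.062)[:2].round(4))
print("bar")
m=(S<45)&(V>95); m[:195]=0; m[250:]=0; m[:,:255]=0; m[:,365:]=0
for b,s in cc(m,60):
    v,u=np.nonzero(b); r=cv2.minAreaRect(np.c_[u,v].astype(np.float32)); print(s,r)
    p=cv2.boxPoints(r); 
    q=[onz(c,*k,.135)[:2].round(4) for k in p]; print(q, onz(c,*r[0],.135)[:2])
print("rack tops")
c=pickle.load(open("w1.pkl","rb")); h=cv2.cvtColor(c["color"],cv2.COLOR_BGR2HSV)
H,S,V=[h[...,i].astype(int) for i in range(3)]
m=(H<24)&(S>70)&(V>165); m[:148]=0; m[258:]=0; m[:,:200]=0; m[:,445:]=0
for b,s in cc(m,60):
    v,u=np.nonzero(b); print(s)
    for a in (150,165,180,195,210,225,240,255):
        k=u[v==a]
        if len(k): print("   ",a,k.min(),k.max(),onz(c,k.mean(),a,.104)[:2].round(4))
w=np.vstack([c["color"][115:290,190:450],pickle.load(open("w2.pkl","rb"))["color"][135:305,195:455]])
cv2.imwrite("pics/z2.png",cv2.resize(w[:175],None,fx=3,fy=3,interpolation=cv2.INTER_CUBIC)); cv2.imwrite("pics/z3.png",cv2.resize(w[175:],None,fx=3,fy=3,interpolation=cv2.INTER_CUBIC))
E
```

```text
white blocks
[426 152  18  13 194] [0.5539 0.0938] [0.5542 0.073 ]
[284 153  35  12 390] [0.5509 0.2585] [0.5514 0.2178]
[331 153  35  12 408] [0.5516 0.2039] [0.5522 0.1633]
[379 153  34  12 401] [0.5524 0.1482] [0.5529 0.1088]
[204 154  26  12 211] [0.5484 0.3517] [0.5489 0.3214]
[236 154  39  12 421] [0.549  0.3144] [0.5496 0.269 ]
[334 255  25   9 116] [0.4268 0.197 ] [0.4273 0.1653]
[369 255  22   8 107] [0.4279 0.1526] [0.4283 0.1247]
[373 255  33  24 474] [0.4215 0.1471] [0.4221 0.1051]
[245 256  35  23 596] [0.418  0.3107] [0.4187 0.2659]
[288 256  32  23 592] [0.4189 0.2556] [0.4195 0.2147]
[331 260  32  19 467] [0.4159 0.2006] [0.4165 0.1596]
[416 265  17  14 188] [0.4127 0.0914] [0.4131 0.0696]
[217 269   8   9  68] [0.4053 0.3474] [0.4055 0.3371]
bar
[ 264  205   97   41 1246] ((309.8846130371094, 223.42308044433594), (27.848487854003906, 98.05805969238281), 78.69007110595703)
[array([0.4933, 0.2766]), array([0.5143, 0.1808]), array([0.4865, 0.174 ]), array([0.4645, 0.2721])] [0.48991198 0.225422  ]
rack tops
[208 148  12  63 511]
    150 208 215 [ 0.562  -0.1098]
    165
[... 903 characters left out ...]
2772]
    225 367 372 [ 0.4827 -0.277 ]
    240 366 371 [ 0.4653 -0.2767]
    255 365 370 [ 0.4475 -0.2764]
[412 148  20 110 756]
    150 425 431 [ 0.5629 -0.3335]
    165 423 429 [ 0.5477 -0.3329]
    180 421 427 [ 0.5321 -0.3324]
    195 419 425 [ 0.5162 -0.3318]
    210 417 424 [ 0.4997 -0.3317]
    225 416 421 [ 0.4829 -0.3311]
    240 413 420 [ 0.4655 -0.3304]
    255 412 419 [ 0.4477 -0.3309]
[ 421  148   24  110 1910]
    150 434 444 [ 0.5629 -0.3449]
    165 432 444 [ 0.5478 -0.3455]
    180 430 444 [ 0.5322 -0.3461]
    195 428 444 [ 0.5162 -0.3468]
    210 426 444 [ 0.4998 -0.3475]
    225 424 444 [ 0.4829 -0.3482]
    240 422 444 [ 0.4656 -0.3489]
    255 428 444 [ 0.4478 -0.3542]
```

View pics/z3.png

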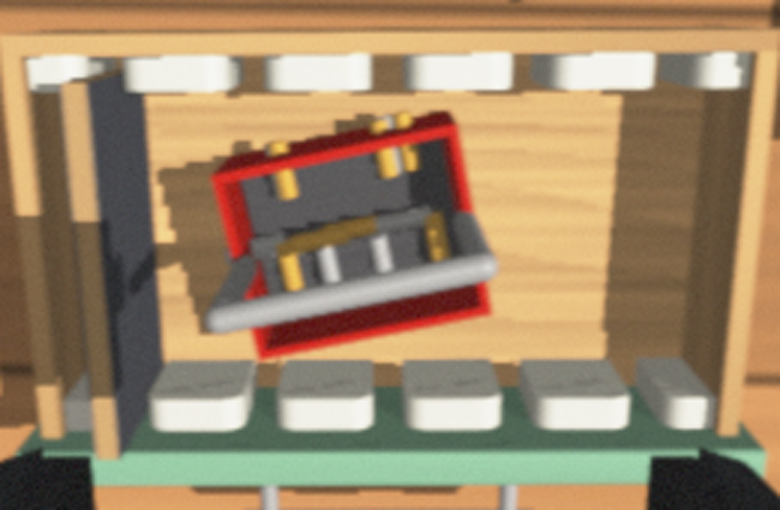

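View pics/z2.png

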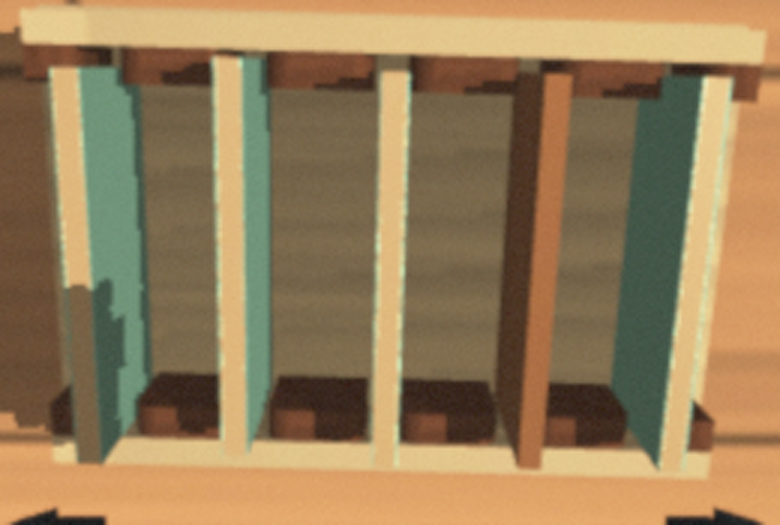

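The bar ends are at crop (215,318) and (490,265). The grey panel stands in the left end slot. The rack is full: green, green, green, brown, green from left to right.

```bash
python3 - <<'E'
from h import *
d=pickle.load(open("cams.pkl","rb")); w1=pickle.load(open("w1.pkl","rb")); w2=pickle.load(open("w2.pkl","rb"))
def tri(a,b):
    (o1,d1),(o2,d2)=ray(*a),ray(*b); A=np.c_[d1,-d2]; t=np.linalg.lstsq(A,o2-o1,rcond=None)[0]
    p,q=o1+t[0]*d1,o2+t[1]*d2; return ((p+q)/2).round(4),np.linalg.norm(p-q).round(4)
T=lambda X,Y:(d["top"],200+X/3.2,170+Y/3.2); S=lambda X,Y:(d["scene"],215+X/2.9,155+Y/2.9)
print("tips",tri(T(368,140),S(228,160)),tri(T(427,150),S(250,200)))
print("roots",tri(T(383,50),S(138,188)),tri(T(442,60),S(155,230)))
a,b=[onz(w2,195+X/3,135+Y/3,.137)[:2] for X,Y in((212,320),(492,264))]
print("bar",a,b,(a+b)/2,np.linalg.norm(a-b),"deg",np.degrees(np.arctan2(*(a-b)[::-1])))
print("bar top",[onz(*T(X,Y),.137)[:2] for X,Y in ((110,318),(222,303))])
for n,(x1,y1,x2,y2) in dict(p1=(65,68,90,462),p2=(225,56,235,455),p3=(395,70,385,465),p5=(715,78,672,470)).items():
    e=[onz(w1,190+x/3,115+y/3,.104)[:2] for x,y in((x1,y1),(x2,y2))]; print(n,e[0].round(4),e[1].round(4),((e[0]+e[1])/2).round(4),np.linalg.norm(e[0]-e[1]).round(4))
e=[onz(w2,195+x/3,135+y/3,.1)[:2] for x,y in((77,82),(107,457))]; print("grey",e,(e[0]+e[1])/2,np.linalg.norm(e[0]-e[1]))
e=[onz(w2,195+x/3,135+y/3,.07)[:2] for x,y in((5,38),(778,38))]; print("back wall",e)
e=[onz(w2,195+x/3,135+y/3,.085)[:2] for x,y in((20,470),(765,470))]; print("front",e)
print(readout.get_state()["joint_positions"].round(1)); 
E
```

```text
tips (array([0.6178, 0.0257, 0.305 ]), np.float64(0.0254)) (array([ 0.6094, -0.0069,  0.2276]), np.float64(0.0309))
roots (array([0.6989, 0.0179, 0.3037]), np.float64(0.0273)) (array([ 0.6979, -0.0182,  0.2222]), np.float64(0.0245))
bar [0.47056978 0.27038345] [0.49158207 0.17615483] [0.48107593 0.22326914] 0.09654298733895364 deg 102.57086070083741
bar top [array([0.46534053, 0.26910356]), array([0.48567083, 0.16589854])]
p1 [ 0.5742 -0.111 ] [ 0.4298 -0.1077] [ 0.502  -0.1093] 0.1444
p2 [ 0.5783 -0.1657] [ 0.4329 -0.1633] [ 0.5056 -0.1645] 0.1454
p3 [ 0.574  -0.2235] [ 0.429  -0.2207] [ 0.5015 -0.2221] 0.145
p5 [ 0.5718 -0.3329] [ 0.4273 -0.331 ] [ 0.4996 -0.332 ] 0.1445
grey [array([0.54624708, 0.32122078]), array([0.40147898, 0.31982708])] [0.47386303 0.32052393] 0.14477480313455168
back wall [array([0.55979525, 0.35581424]), array([0.56376335, 0.06478309])]
front [array([0.38793864, 0.36045246]), array([0.39278804, 0.05302698])]
[  -7.4   17.4  -25.3   98.     7.8   66.3 -124.2]
```

Emit:
play_rows(commands=[[[0,0,0],-0.0188],[[0,0,0],-0.0188],[[0,0,0],-0.0188],[[0,0,0],-0.0188],[[0,0,0],-0.0188],[[0,0,0],-0.0188],[[0,0,0],-0.0188],[[0,0,0],-0.0188],[[0,0,0],-0.0188],[[0,0,0],-0.0188],[[0,0,0],-0.0188],[[0,0,0],-0.0188]])

```text
time: 4.0
position: [0.5002, 0.2055, 0.3206]
tcp_rot: [180.0, 0.1, 81.5]
wrist_force: [0.1, -0.1, 0.5]
gripper_width: 0.0883
finger_force: 0.0
```

Emit:
play_rows(commands=[[[0,0,0],-0.0188],[[0,0,0],-0.0188],[[0,0,0],-0.0188],[[0,0,0],0],[[0,0,0],0],[[0,0,0],0]])

```text
time: 4.5
position: [0.5, 0.2064, 0.3206]
tcp_rot: [-180.0, 0.0, 101.3]
wrist_force: [0.7, -0.5, 0.1]
gripper_width: 0.0881
finger_force: 0.0
```

```bash
python3 - <<'E'
from h import *
s=readout.get_state(); print(s["position"],s["tcp_rot"],s["joint_positions"].round(1))
w=camera("wrist"); pickle.dump(w,open("w3.pkl","wb")); cv2.imwrite("pics/w3.png",w["color"])
go(.481,.223,.116,102.3)
print([proj(w,(x,y,.137)).round(1) for x,y in((.4706,.2704),(.4916,.1762))])
E
```

```text
[0.49999514 0.20644776 0.32064696] [-1.79992718e+02  2.56143813e-02  1.01293498e+02] [  6.5  20.5 -42.9  97.4  14.9  68.  -29. ]
yaw 101.34 shift tool [ 0.394 -0.307  4.094] turn -0.0027 deg 0.96
[array([301.1, 145.5]), array([304.6, 243.6])]
```

View pics/w3.png

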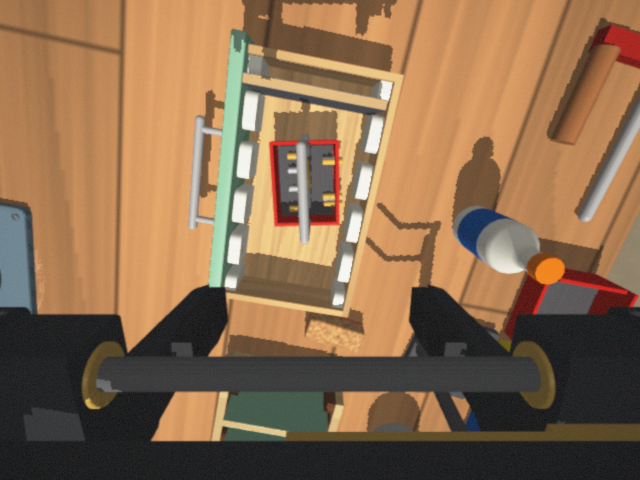

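The bar appears at columns 300–308, rows 138–243, where I predicted it. Going down to grasp.

Emit:
play_rows(commands=[[[0.22,-0.155,0],-0.0027],[[0.22,-0.155,0],0],[[0,0,0.6],0],[[0,0,0.6],0],[[0,0,0.6],0],[[0,0,0.6],0],[[0,0,0.6],0],[[0,0,0.6],0],[[0,0,0.5],0],[[0,0,0],0],[[0,0,0],0]])

```text
time: 5.47
position: [0.4785, 0.2266, 0.1156]
tcp_rot: [-179.9, -0.0, 102.6]
wrist_force: [0.4, 0.5, -0.5]
gripper_width: 0.0882
finger_force: 0.0
```

Emit:
play_rows(commands=[[[0,0,0],0],[[0,0,0],0],[[0,0,0],0],[[0,0,0],0],[[0,0,0],0],[[0,0,0],0],[[0,0,0],0],[[0,0,0],0]], grip=1)

```text
time: 6.13
position: [0.48, 0.2256, 0.1157]
tcp_rot: [-180.0, 0.0, 102.5]
wrist_force: [-0.1, -0.2, 0.1]
gripper_width: 0.037
finger_force: 0.0
```

Emit:
play_rows(commands=[[[0,0,-0.4],0],[[0,0,-0.4],0],[[0,0,0],0],[[0,0,0],0]])

```text
time: 6.47
position: [0.4806, 0.226, 0.1564]
tcp_rot: [179.9, -0.0, 102.5]
wrist_force: [0.1, 0.3, 0.3]
gripper_width: 0.0102
finger_force: 0.0
```

The fingers weren't shut before I lifted. I'll reopen, go down and wait longer.

Emit:
play_rows(commands=[[[0,0,0],0],[[0,0,0],0],[[0,0,0],0],[[0,0,0],0],[[0,0,0],0],[[0,0,0],0],[[0,0,0],0],[[0,0,0],0],[[0,0,0],0],[[0,0,0],0],[[0,0,0],0],[[0,0,0],0]], grip=-0.4)

```text
time: 7.47
position: [0.48, 0.2257, 0.1557]
tcp_rot: [-180.0, 0.0, 102.5]
wrist_force: [-0.2, 0.2, 0.8]
gripper_width: 0.0614
finger_force: 0.0
```

```bash
python3 - <<'E'
from h import *
w=camera("wrist"); cv2.imwrite("pics/w4.png",w["color"][80:380,150:500])
print(readout.get_state()["gripper_width"],proj(w,(.4806,.226,.135)))
go(.481,.223,.116,102.3)
E
```

```text
0.06213767318776441 [320.21687844 286.81641094]
yaw 102.5 shift tool [-0.056  0.008  0.794] turn 0.0006 deg -0.2
```

View pics/w4.png

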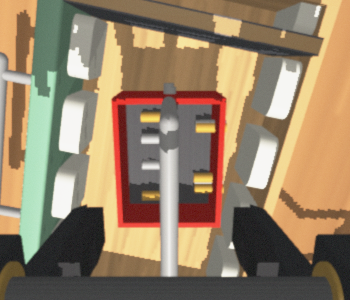

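The bar lies midway between the fingers and the tote is undisturbed.

Emit:
play_rows(commands=[[[-0.05,0,0.4],0],[[0,0,0.4],0],[[0,0,0],0],[[0,0,0],0]])

```text
time: 7.85
position: [0.4799, 0.223, 0.1153]
tcp_rot: [-179.9, 0.0, 102.5]
wrist_force: [0.1, 0.3, -0.3]
gripper_width: 0.0617
finger_force: 0.0
```

Emit:
play_rows(commands=[[[0,0,0],0],[[0,0,0],0],[[0,0,0],0],[[0,0,0],0],[[0,0,0],0],[[0,0,0],0],[[0,0,0],0],[[0,0,0],0],[[0,0,0],0],[[0,0,0],0],[[0,0,0],0],[[0,0,0],0]], grip=1)

```text
time: 8.85
position: [0.4807, 0.2233, 0.1158]
tcp_rot: [180.0, -0.0, 102.5]
wrist_force: [0.9, -0.4, 0.5]
gripper_width: 0.0086
finger_force: 29.5
```

```bash
python3 - <<'E'
from h import *
d=pickle.load(open("cams.pkl","rb"))
def tri(a,b):
    (o1,d1),(o2,d2)=ray(*a),ray(*b); A=np.c_[d1,-d2]; t=np.linalg.lstsq(A,o2-o1,rcond=None)[0]
    p,q=o1+t[0]*d1,o2+t[1]*d2; return ((p+q)/2).round(4),np.linalg.norm(p-q).round(4)
T=lambda X,Y:(d["top"],200+X/3.2,170+Y/3.2); S=lambda X,Y:(d["scene"],215+X/2.9,155+Y/2.9)
print("tips",tri(T(368,140),S(250,200)),tri(T(427,150),S(228,160)))
print("roots",tri(T(383,50),S(155,230)),tri(T(442,60),S(138,188)))
E
```

```text
tips (array([0.6166, 0.0354, 0.2669]), np.float64(0.0018)) (array([ 0.6108, -0.0162,  0.2671]), np.float64(0.0016))
roots (array([0.702 , 0.0259, 0.2637]), np.float64(0.0037)) (array([ 0.6947, -0.0256,  0.2643]), np.float64(0.0012))
```

Emit:
play_rows(commands=[[[0,0,-0.2],0],[[0,0,-0.38],0],[[0,0,-0.4],0],[[0,0,-0.4],0],[[0,0,-0.4],0],[[0,0,-0.4],0],[[0,0,-0.4],0],[[0,0,-0.4],0],[[0,0,-0.2],0],[[0,0,0],0],[[0,0,0],0]])

```text
time: 9.77
position: [0.4803, 0.223, 0.2745]
tcp_rot: [-180.0, 0.0, 102.5]
wrist_force: [0.2, -0.0, -2.4]
gripper_width: 0.008
finger_force: 29.7
```

Emit:
play_rows(commands=[[[0,0,0],0.0175],[[0,0,0],0.0175],[[0,0,0],0.0175],[[0,0,0],0],[[0,0,0],0]])

```text
time: 10.18
position: [0.4798, 0.2229, 0.2735]
tcp_rot: [-179.9, 0.1, 83.8]
wrist_force: [-0.2, -0.7, -2.1]
gripper_width: 0.0084
finger_force: 29.7
```

```bash
python3 - <<'E'
from h import *
s=readout.get_state(); print(s["wrist_force"],s["gripper_width"],s["joint_positions"].round(0))
go(.5367,.0183,.275,83.6)
go(.646,.006,.275,83.6)
c=camera("scene"); cv2.imwrite("pics/s1.png",c["color"][150:400,200:460])
E
```

```text
[-0.20144072 -0.70278371 -2.08063957] 0.008426405084013612 [  1.  21. -39. 102.  15.  62. -49.]
yaw 83.81 shift tool [-3.946  1.572 -0.031] turn 0.0006 deg -0.21
yaw 83.81 shift tool [-3.955  3.772 -0.031] turn 0.0006 deg -0.21
```

Emit:
play_rows(commands=[[[-0.2,0.08,0],0],[[-0.4,0.16,0],0],[[-0.4,0.16,0],0],[[-0.45,0.17,-0.03],0],[[-0.45,0.18,0],0],[[-0.45,0.18,0],0],[[-0.45,0.18,0],0],[[-0.45,0.18,0],0],[[-0.4,0.16,0],0],[[-0.2,0.08,0],0],[[-0.1,0.04,0],0],[[0,0,0],0]])

```text
time: 11.23
position: [0.5366, 0.0172, 0.2759]
tcp_rot: [-180.0, 0.0, 83.5]
wrist_force: [-0.4, 0.4, -2.8]
gripper_width: 0.0081
finger_force: 29.8
```

Emit:
play_rows(commands=[[[0,0,0],0],[[0,0,0],0],[[0,0,0],0],[[0,0,0],0],[[0,0,0],0],[[0,0,0],0]])

```text
time: 11.73
position: [0.5365, 0.0186, 0.2762]
tcp_rot: [180.0, -0.0, 83.6]
wrist_force: [-0.9, -0.3, -2.5]
gripper_width: 0.0086
finger_force: 29.8
```

```bash
python3 - <<'E'
from h import *
c=camera("scene"); w=camera("wrist")
cv2.imwrite("pics/s2.png",np.hstack([cv2.resize(c["color"][170:330,210:370],None,fx=2.4,fy=2.4),cv2.resize(w["color"],(400,384))[:384]]))
go(.646,.006,.275,83.6)
E
```

```text
yaw 83.62 shift tool [-0.003  2.203  0.024] turn 0.0001 deg -0.02
```

View pics/s2.png

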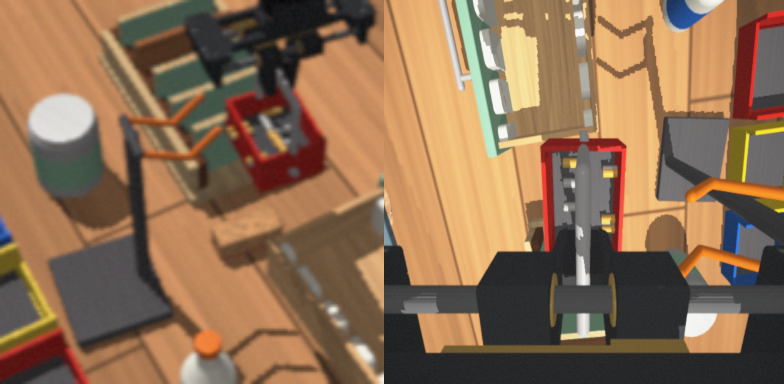

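The tote hangs level in the grip. The hook tips are visible ahead at composite (692,197) and (685,272).

Emit:
play_rows(commands=[[[0,0.1,0],0],[[0,0.2,0],0],[[0,0.25,0],0],[[0,0.25,0],0],[[0,0.25,0],0],[[0,0.25,0],0],[[0,0.25,0],0],[[0,0.25,0],0],[[0,0.2,0],0],[[0,0.15,0],0],[[0,0.05,0],0],[[0,0,0],0]])

```text
time: 12.83
position: [0.6465, 0.0059, 0.2758]
tcp_rot: [-180.0, -0.0, 83.6]
wrist_force: [-0.5, 0.7, -1.4]
gripper_width: 0.0083
finger_force: 29.8
```

Emit:
play_rows(commands=[[[0,0,0.1],0],[[0,0,0.15],0],[[0,0,0.15],0],[[0,0,0.15],0],[[0,0,0.15],0],[[0,0,0.1],0],[[0,0,0],0],[[0,0,0],0]])

```text
time: 13.5
position: [0.6465, 0.0058, 0.2362]
tcp_rot: [179.9, -0.0, 83.6]
wrist_force: [1.5, -0.6, -2.1]
gripper_width: 0.0081
finger_force: 29.8
```

```bash
python3 - <<'E'
from h import *
c=camera("scene"); w=camera("wrist")
cv2.imwrite("pics/s3.png",np.hstack([cv2.resize(c["color"][170:330,210:370],None,fx=2.4,fy=2.4),cv2.resize(w["color"],(400,384))[:384]]))
E
```

```text
(no output)
```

View pics/s3.png

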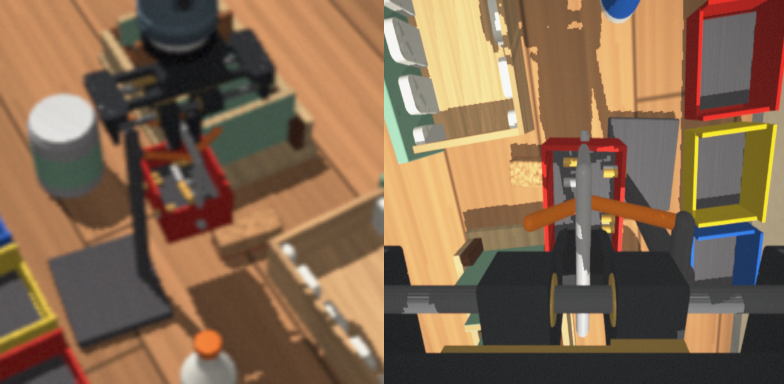

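The bar sits directly above the hooks' low points, so I lower it and open only part way because the post is close.

Emit:
play_rows(commands=[[[0,0,0.05],0],[[0,0,0.05],0],[[0,0,0.02],0],[[0,0,0],0],[[0,0,0],0]])

```text
time: 14.02
position: [0.6491, 0.0061, 0.2334]
tcp_rot: [179.5, -0.1, 83.6]
wrist_force: [4.3, -0.4, 9.6]
gripper_width: 0.0085
finger_force: 28.9
```

Emit:
play_rows(commands=[[[0,0,0],0],[[0,0,0],0],[[0,0,0],0],[[0,0,0],0],[[0,0,0],0],[[0,0,0],0],[[0,0,0],0],[[0,0,0],0]], grip=0.35)

```text
time: 14.68
position: [0.6457, 0.006, 0.23]
tcp_rot: [-180.0, 0.0, 83.6]
wrist_force: [-0.5, -1.1, -0.0]
gripper_width: 0.0285
finger_force: 0.0
```

Emit:
play_rows(commands=[[[0,0,-0.2],0],[[0,0,-0.4],0],[[0,0,-0.4],0],[[0,0,-0.5],0],[[0,0,-0.5],0],[[0,0,0],0],[[0,0,0],0]])

```text
time: 15.27
position: [0.6467, 0.0063, 0.3324]
tcp_rot: [179.8, -0.0, 83.6]
wrist_force: [0.9, -1.4, -1.6]
gripper_width: 0.0284
finger_force: 0.0
```

```bash
python3 - <<'E'
from h import *
s=readout.get_state(); print(s["joint_positions"].round(0))
c=camera("scene"); w=camera("wrist")
cv2.imwrite("pics/s4.png",np.hstack([cv2.resize(c["color"][170:330,210:370],None,fx=2.4,fy=2.4),cv2.resize(w["color"],(400,384))[:384]]))
go(.535,.05,.33,0)
E
```

```text
[ 17.  29. -33.  81.  16.  74. -23.]
yaw 83.6 shift tool [ 0.632 -2.294 -0.006] turn 0.2322 deg -83.6
```

View pics/s4.png

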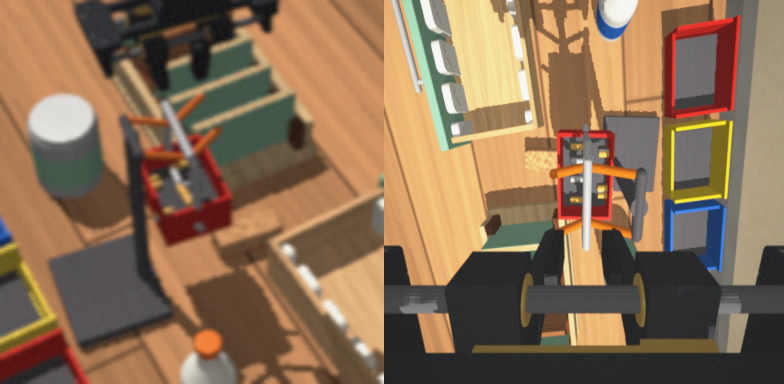

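The tote hangs level with its bar across both hooks. Next I move over rack panel 1.

Emit:
play_rows(commands=[[[-0.437,-0.437,0],0],[[-0.437,-0.437,0],0],[[-0.437,-0.437,0],0],[[-0.437,-0.437,0],0],[[-0.437,-0.437,0],0],[[-0.437,-0.437,0],0],[[0,0,0],0]], grip=0.36)

```text
time: 15.95
position: [0.4963, -0.1146, 0.3288]
tcp_rot: [-179.7, 0.2, 83.2]
wrist_force: [0.6, -0.5, 0.0]
gripper_width: 0.0283
finger_force: 0.0
```

Emit:
play_rows(commands=[[[0,0,0],0.0196],[[0,0,0],0.0196],[[0,0,0],0.0196],[[0,0,0],0.0196],[[0,0,0],0.0196],[[0,0,0],0.0196],[[0,0,0],0.0196],[[0,0,0],0.0196],[[0,0,0],0.0196],[[0,0,0],0.0196],[[0,0,0],0.0196],[[0,0,0],0.0196]])

```text
time: 16.95
position: [0.5006, -0.1094, 0.3291]
tcp_rot: [-180.0, 0.1, -1.4]
wrist_force: [-0.1, 0.3, 0.7]
gripper_width: 0.0283
finger_force: 0.0
```

Emit:
play_rows(commands=[[[0,0,0.5],0],[[0,0,0.5],0],[[0,0,0.5],0],[[0,0,0.5],0],[[0,0,0],0],[[0,0,0],0],[[0,0,0],0]])

```text
time: 17.53
position: [0.5016, -0.1096, 0.231]
tcp_rot: [-180.0, -0.0, -1.1]
wrist_force: [-0.8, -0.4, 0.4]
gripper_width: 0.0281
finger_force: 0.0
```

```bash
cat >> h.py <<'E'
def tops(c,zt,y0s,x0=.502,tol=.02,xs=(.53,.545,.56)):
    """centre of a bright (V) panel top near each guessed y, at some x lines, by row profile"""
    h=cv2.cvtColor(c["color"],cv2.COLOR_BGR2HSV).astype(int)
    for y0 in y0s:
        out=[]
        for x in xs:
            u,v=proj(c,(x,y0,zt)); du=abs(proj(c,(x,y0+tol,zt))[0]-u); v=int(round(v))
            if not 0<=v<480: continue
            lo,hi=int(max(u-du,0)),int(min(u+du,639)); r=h[v,lo:hi+1]
            m=(r[:,0]<24)&(r[:,1]>70)&(r[:,2]>165); k=np.nonzero(m)[0]
            if len(k): g=max(np.split(k,np.nonzero(np.diff(k)>1)[0]+1),key=len); out.append((np.append(onz(c,lo+g.mean(),v,zt)[:2].round(4),len(g))).tolist())
        print(y0,out)
E
python3 - <<'E'
from h import *
s=readout.get_state(); print(s["position"],s["tcp_rot"],s["joint_positions"].round(0))
w=camera("wrist"); pickle.dump(w,open("w5.pkl","wb")); 
tops(w,.104,[-.109,-.1645,-.2215,-.2775,-.3318],xs=(.5,.515,.53,.545,.56))
go(.502,-.1093,.078,-1.1)
E
```

```text
[ 0.50160982 -0.10955479  0.23104458] [-1.79996207e+02 -4.08849853e-02 -1.05724984e+00] [ 24.  19. -21. 108.   8.  54. -91.]
-0.109 [[0.4999, -0.1083, 8.0], [0.5153, -0.1085, 8.0], [0.5302, -0.1092, 9.0], [0.5447, -0.1091, 8.0], [0.5602, -0.1094, 8.0]]
-0.1645 [[0.4998, -0.1639, 9.0], [0.5152, -0.1641, 9.0], [0.5301, -0.1647, 8.0], [0.5453, -0.1649, 8.0], [0.5601, -0.1631, 1.0]]
-0.2215 [[0.4996, -0.2211, 8.0], [0.515, -0.2196, 4.0], [0.5299, -0.2201, 1.0]]
-0.2775 [[0.5004, -0.2768, 10.0], [0.5149, -0.2774, 11.0], [0.5297, -0.2774, 11.0], [0.5449, -0.2781, 11.0], [0.5603, -0.2783, 12.0]]
-0.3318 [[0.5001, -0.3443, 18.0], [0.5145, -0.3442, 18.0], [0.5301, -0.3446, 18.0], [0.5445, -0.3452, 18.0], [0.5599, -0.345, 17.0]]
yaw -1.06 shift tool [ 1.000e-03 -7.000e-03  3.071e+00] turn 0.0001 deg -0.04
```

Emit:
play_rows(commands=[[[0,-0.01,0.5],0],[[0,0,0.5],0],[[0,0,0.5],0],[[0,0,0.5],0],[[0,0,0.5],0],[[0,0,0.4],0],[[0,0,0.16],0],[[0,0,0],0],[[0,0,0],0]])

```text
time: 18.33
position: [0.502, -0.1093, 0.0783]
tcp_rot: [180.0, -0.1, -1.1]
wrist_force: [-0.1, -0.9, 0.3]
gripper_width: 0.0282
finger_force: 0.0
```

Emit:
play_rows(commands=[[[0,0,0],0],[[0,0,0],0],[[0,0,0],0],[[0,0,0],0],[[0,0,0],0],[[0,0,0],0],[[0,0,0],0]], grip=1)

```text
time: 18.92
position: [0.5018, -0.109, 0.0782]
tcp_rot: [180.0, -0.1, -1.1]
wrist_force: [-1.1, 0.9, 6.9]
gripper_width: 0.009
finger_force: 29.9
```

Emit:
play_rows(commands=[[[0,0,-0.2],0],[[0,0,-0.4],0],[[0,0,-0.5],0],[[0,0,-0.5],0],[[0,0,-0.5],0],[[0,0,-0.4],0],[[0,0,0],0],[[0,0,0],0]])

```text
time: 19.58
position: [0.5014, -0.1095, 0.2034]
tcp_rot: [180.0, -0.1, -1.1]
wrist_force: [-0.3, -0.5, -1.4]
gripper_width: 0.009
finger_force: 29.9
```

```bash
python3 - <<'E'
from h import *
s=readout.get_state(); print(s["position"],s["gripper_width"],s["finger_force"])
go(.477,.0965,.2,1.0)
E
```

```text
[ 0.50142237 -0.10950021  0.20335106] 0.009007044444337354 29.91953214397654
yaw -1.08 shift tool [-0.566 -4.11   0.067] turn -0.0058 deg 2.08
```

Emit:
play_rows(commands=[[[-0.05,-0.3,0],0],[[-0.07,-0.5,0],0],[[-0.07,-0.53,0],0],[[-0.07,-0.53,0],0],[[-0.07,-0.53,0],0],[[-0.07,-0.53,0],0],[[-0.07,-0.53,0],0],[[-0.07,-0.4,0],0],[[-0.026,-0.26,0],-0.0058],[[0,0,0],0],[[0,0,0],0],[[0,0,0],0]])

```text
time: 20.58
position: [0.4765, 0.0951, 0.2016]
tcp_rot: [179.9, 0.1, 0.9]
wrist_force: [0.3, -0.4, -1.6]
gripper_width: 0.0085
finger_force: 29.9
```

```bash
python3 - <<'E'
from h import *
s=readout.get_state(); print(s["position"],s["tcp_rot"],s["joint_positions"].round(0))
w=camera("wrist"); pickle.dump(w,open("w6.pkl","wb"))
cv2.imwrite("pics/w6.png",w["color"][:300])
# gaps between white back blocks: project nominal slot edges
h=cv2.cvtColor(w["color"],cv2.COLOR_BGR2HSV).astype(int)
th=np.radians(1.0)
for k in (-.112,-.056,0,.056):
    for lx in (.070,.074):
        p=np.array([.475+lx*np.cos(th)-k*np.sin(th),.2085+lx*np.sin(th)+k*np.cos(th),.062]); u,v=proj(w,p)
        u,v=int(round(u)),int(round(v))
        if 20<u<620 and 0<v<480: print(k,lx,u,v,[int(a) for a in h[v,u-16:u+17,2]], [int(a) for a in h[v,u-16:u+17,1]],round(abs(proj(w,p+[0,.007,0])[0]-proj(w,p)[0]),1))
go(.477,.0965,.074,1.0)
E
```

```text
[0.4764873  0.09508498 0.20163455] [1.79941146e+02 6.23545461e-02 9.20649066e-01] [   5.   20.  -26.  113.   11.   49. -116.]
-0.112 0.07 316 144 [246, 245, 244, 240, 226, 172, 125, 118, 109, 113, 117, 117, 122, 117, 118, 118, 118, 120, 117, 117, 117, 116, 117, 118, 117, 117, 118, 128, 175, 220, 237, 242, 245] [3, 4, 6, 11, 14, 24, 45, 76, 70, 86, 102, 107, 107, 107, 104, 108, 112, 111, 109, 113, 107, 106, 109, 102, 109, 105, 84, 44, 26, 17, 12, 7, 5] 8.7
-0.112 0.074 316 138 [246, 245, 244, 240, 223, 174, 136, 148, 152, 149, 149, 149, 152, 151, 147, 149, 153, 152, 151, 147, 142, 131, 130, 143, 162, 187, 206, 218, 227, 234, 239, 243, 245] [3, 5, 7, 11, 14, 25, 64, 112, 114, 113, 115, 118, 109, 113, 118, 115, 110, 114, 111, 116, 97, 53, 27, 20, 24, 22, 25, 18, 13, 13, 10, 7, 5] 8.7
-0.056 0.07 247 144 [247, 246, 245, 244, 241, 235, 223, 204, 200, 201, 201, 198, 165, 124, 115, 115, 117, 128, 133, 136, 136, 133, 135, 136, 143, 167, 194, 215, 226, 233, 238, 241, 244] [3, 3, 4, 7, 8, 13, 16, 23, 22, 23, 20, 23, 22, 23, 22, 24, 37, 78, 111, 111, 109, 117, 108, 62, 21, 23, 22, 20, 15, 13, 1
[... 956 characters left out ...]
 8.7
0.056 0.07 108 144 [247, 247, 247, 246, 246, 244, 243, 240, 238, 233, 225, 214, 202, 199, 199, 197, 195, 196, 197, 198, 197, 197, 195, 199, 199, 198, 196, 189, 193, 216, 228, 236, 240] [2, 2, 2, 3, 5, 5, 6, 10, 12, 13, 14, 20, 21, 22, 24, 25, 22, 23, 23, 23, 25, 23, 22, 23, 26, 22, 23, 22, 20, 18, 13, 12, 11] 8.7
0.056 0.074 107 139 [247, 247, 247, 246, 246, 245, 242, 241, 237, 233, 226, 214, 203, 197, 195, 197, 198, 196, 198, 198, 195, 198, 199, 198, 197, 191, 189, 184, 187, 215, 225, 234, 239] [2, 2, 2, 2, 4, 6, 8, 10, 12, 13, 15, 21, 23, 22, 22, 23, 24, 25, 21, 24, 22, 21, 24, 22, 23, 24, 23, 22, 22, 21, 15, 13, 11] 8.7
yaw 0.89 shift tool [ 0.009 -0.031  2.555] turn -0.0003 deg 0.11
```

View pics/w6.png

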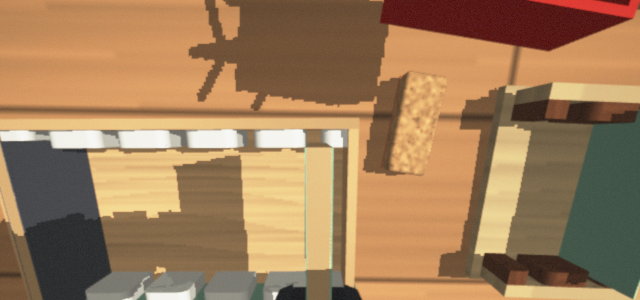

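The panel is over slot -112, and the slot centre in the image is within 1 px of my model. Lowering.

Emit:
play_rows(commands=[[[0.01,-0.03,0.2],0],[[0,0,0.4],0],[[0,0,0.4],0],[[0,0,0.3],0],[[0,0,0.25],0],[[0,0,0.25],0],[[0,0,0.25],0],[[0,0,0.2],0],[[0,0,0.15],0],[[0,0,0.1],0],[[0,0,0.04],0],[[0,0,0],0]])

```text
time: 21.63
position: [0.477, 0.0982, 0.075]
tcp_rot: [180.0, 0.0, 1.0]
wrist_force: [-0.2, -0.1, -1.3]
gripper_width: 0.0089
finger_force: 29.9
```

Emit:
play_rows(commands=[[[0,0,0.02],0],[[0,0,0.02],0],[[0,0,0],0]])

```text
time: 21.88
position: [0.4775, 0.0986, 0.0742]
tcp_rot: [180.0, -0.1, 1.0]
wrist_force: [-1.9, 0.1, 7.0]
gripper_width: 0.009
finger_force: 30.0
```

Emit:
play_rows(commands=[[[0,0,0],0],[[0,0,0],0],[[0,0,0],0],[[0,0,0],0],[[0,0,0],0]], grip=0.36)

```text
time: 22.3
position: [0.4771, 0.0983, 0.0732]
tcp_rot: [-180.0, -0.0, 1.0]
wrist_force: [-0.2, 0.5, 0.4]
gripper_width: 0.0281
finger_force: 0.0
```

Emit:
play_rows(commands=[[[0,0,-0.2],0],[[0,0,-0.5],0],[[0,0,-0.5],0],[[0,0,-0.5],0],[[0,0,-0.5],0],[[0,0,-0.3],0],[[0,0,0],0],[[0,0,0],0]])

```text
time: 22.97
position: [0.4774, 0.0983, 0.1991]
tcp_rot: [-180.0, -0.1, 1.0]
wrist_force: [0.3, 0.2, -0.1]
gripper_width: 0.0281
finger_force: 0.0
```

```bash
python3 - <<'E'
from h import *
s=readout.get_state(); print(s["position"])
w=camera("wrist"); pickle.dump(w,open("w7.pkl","wb"))
tops(w,.100,[.0965],xs=(.47,.48,.49,.5,.51,.52,.53,.54,.548,.552,.556)); 
go(.5045,-.1645,.2,-1.1)
E
```

```text
[0.47744836 0.09831334 0.19913069]
0.0965 [[0.4696, 0.0982, 9.0], [0.48, 0.0988, 10.0], [0.4901, 0.099, 10.0], [0.5, 0.0991, 10.0], [0.5096, 0.0993, 10.0], [0.5198, 0.0995, 10.0], [0.5297, 0.0997, 10.0], [0.5401, 0.0999, 10.0], [0.5482, 0.1, 10.0]]
yaw 1.01 shift tool [ 0.463  5.261 -0.038] turn 0.0059 deg -2.11
```

Divider 1 stands in slot -112, with its top at y ≈ 0.0985 and straight. Next is panel 2.

Emit:
play_rows(commands=[[[0.05,0.4,0],0],[[0.05,0.61,0],0],[[0.05,0.61,0],0],[[0.05,0.61,0],0],[[0.05,0.61,0],0],[[0.05,0.61,0],0],[[0.05,0.61,0],0],[[0.05,0.61,0],0],[[0.06,0.59,0],0.0059],[[0,0,0],0],[[0,0,0],0],[[0,0,0],0]])

```text
time: 24.02
position: [0.504, -0.1631, 0.1971]
tcp_rot: [-179.9, 0.1, -1.0]
wrist_force: [0.3, 0.9, 0.7]
gripper_width: 0.0283
finger_force: 0.0
```

```bash
python3 - <<'E'
from h import *
w=camera("wrist"); pickle.dump(w,open("w8.pkl","wb"))
tops(w,.104,[-.1645,-.2215],xs=(.5,.515,.53,.545,.56,.565,.57,.575,.58)); 
go(.5045,-.1642,.078,-1.1)
E
```

```text
-0.1645 [[0.5002, -0.1637, 9.0], [0.5148, -0.1639, 9.0], [0.5297, -0.1645, 8.0], [0.5447, -0.163, 5.0], [0.5599, -0.1653, 9.0], [0.5652, -0.1651, 8.0], [0.5699, -0.1645, 8.0], [0.5751, -0.1639, 6.0]]
-0.2215 [[0.5, -0.2208, 9.0], [0.5153, -0.2215, 9.0], [0.5301, -0.2225, 6.0], [0.5451, -0.2241, 1.0], [0.58, -0.2214, 61.0]]
yaw -0.98 shift tool [0.007 0.031 2.387] turn 0.0003 deg -0.12
```

Emit:
play_rows(commands=[[[0,0,0.4],0],[[0,0,0.5],0],[[0,0,0.5],0],[[0,0,0.5],0],[[0,0,0.35],0],[[0,0,0.14],0],[[0,0,0],0],[[0,0,0],0]])

```text
time: 24.73
position: [0.505, -0.1633, 0.0791]
tcp_rot: [-180.0, -0.0, -1.0]
wrist_force: [0.8, 0.1, 0.8]
gripper_width: 0.0286
finger_force: 0.0
```

Emit:
play_rows(commands=[[[0,0,0],0],[[0,0,0],0],[[0,0,0],0],[[0,0,0],0],[[0,0,0],0],[[0,0,0],0],[[0,0,0],0]], grip=1)

```text
time: 25.32
position: [0.5054, -0.1643, 0.0796]
tcp_rot: [180.0, -0.1, -1.1]
wrist_force: [-1.5, 1.1, 7.0]
gripper_width: 0.0086
finger_force: 30.0
```

Emit:
play_rows(commands=[[[0,0,-0.2],0],[[0,0,-0.4],0],[[0,0,-0.5],0],[[0,0,-0.5],0],[[0,0,-0.5],0],[[0,0,-0.35],0],[[0,0,0],0],[[0,0,0],0]])

```text
time: 25.98
position: [0.505, -0.1645, 0.202]
tcp_rot: [180.0, -0.1, -1.1]
wrist_force: [-0.5, 0.8, -1.4]
gripper_width: 0.0087
finger_force: 30.0
```

```bash
python3 - <<'E'
from h import *
s=readout.get_state(); print(s["position"],s["gripper_width"],s["finger_force"])
go(.476,.1535,.2,1.0)
E
```

```text
[ 0.50496075 -0.16451691  0.20201486] 0.008726694591492801 29.984599105082452
yaw -1.12 shift tool [-0.703 -6.348  0.04 ] turn -0.0059 deg 2.12
```

Emit:
play_rows(commands=[[[-0.05,-0.4,0],0],[[-0.07,-0.64,0],0],[[-0.07,-0.64,0],0],[[-0.07,-0.64,0],0],[[-0.07,-0.64,0],0],[[-0.07,-0.64,0],0],[[-0.07,-0.64,0],0],[[-0.07,-0.64,0],0],[[-0.07,-0.64,0],0],[[-0.07,-0.5,0],0],[[-0.02,-0.33,0],-0.0059],[[0,0,0],0]])

```text
time: 26.98
position: [0.4745, 0.1576, 0.2003]
tcp_rot: [-179.9, 0.1, 1.5]
wrist_force: [-0.3, 0.7, -0.7]
gripper_width: 0.0086
finger_force: 30.0
```

Emit:
play_rows(commands=[[[0,0,0],0],[[0,0,0],0],[[0,0,0],0],[[0,0,0],0]])

```text
time: 27.32
position: [0.476, 0.1522, 0.201]
tcp_rot: [180.0, 0.0, 0.9]
wrist_force: [-0.5, 0.8, -1.6]
gripper_width: 0.0092
finger_force: 30.0
```

```bash
python3 - <<'E'
from h import *
s=readout.get_state(); print(s["position"],s["gripper_width"],s["finger_force"])
go(.476,.1535,.075,1.0)
E
```

```text
[0.47604491 0.15219232 0.20098044] 0.00921328755517946 29.984621023759246
yaw 0.88 shift tool [-0.    -0.026  2.52 ] turn -0.0003 deg 0.12
```

Emit:
play_rows(commands=[[[0,-0.01,0.2],0],[[0,0,0.4],0],[[0,0,0.4],0],[[0,0,0.3],0],[[0,0,0.25],0],[[0,0,0.25],0],[[0,0,0.25],0],[[0,0,0.2],0],[[0,0,0.15],0],[[0,0,0.1],0],[[0,0,0.04],0],[[0,0,0],0]])

```text
time: 28.32
position: [0.4755, 0.1544, 0.0752]
tcp_rot: [179.9, 0.0, 1.0]
wrist_force: [-4.9, -1.4, 14.2]
gripper_width: 0.0089
finger_force: 30.0
```

Emit:
play_rows(commands=[[[0,0,0.02],0],[[0,0,0],0]])

```text
time: 28.48
position: [0.4756, 0.1546, 0.0752]
tcp_rot: [179.9, -0.0, 1.0]
wrist_force: [-8.0, -3.1, 25.8]
gripper_width: 0.0091
finger_force: 30.0
```

Emit:
play_rows(commands=[[[0,0,0],0],[[0,0,0],0],[[0,0,0],0],[[0,0,0],0],[[0,0,0],0]], grip=0.36)

```text
time: 28.9
position: [0.4759, 0.1543, 0.0731]
tcp_rot: [180.0, 0.0, 1.0]
wrist_force: [0.1, 0.1, 0.1]
gripper_width: 0.0284
finger_force: 0.0
```

Emit:
play_rows(commands=[[[0,0,-0.2],0],[[0,0,-0.5],0],[[0,0,-0.5],0],[[0,0,-0.5],0],[[0,0,-0.5],0],[[0,0,-0.3],0],[[0,0,0],0],[[0,0,0],0]])

```text
time: 29.57
position: [0.4763, 0.1544, 0.1991]
tcp_rot: [-180.0, -0.1, 1.0]
wrist_force: [-0.5, 0.1, -0.8]
gripper_width: 0.0281
finger_force: 0.0
```

```bash
python3 - <<'E'
from h import *
s=readout.get_state(); print(s["position"])
w=camera("wrist"); pickle.dump(w,open("w7.pkl","wb"))
tops(w,.100,[.0985,.1535],xs=(.47,.48,.49,.5,.51,.52,.53,.54,.548,.552,.556)); 
go(.502,-.2212,.2,-1.1)
E
```

```text
[0.47628813 0.1544169  0.19910888]
0.0985 [[0.4702, 0.0991, 10.0], [0.4798, 0.0991, 10.0], [0.4899, 0.0995, 9.0], [0.4998, 0.0996, 11.0], [0.5102, 0.0998, 11.0], [0.5196, 0.0995, 10.0], [0.5302, 0.1001, 11.0], [0.5399, 0.1002, 11.0], [0.548, 0.1002, 11.0], [0.5524, 0.0805, 5.0], [0.5563, 0.0806, 6.0]]
0.1535 [[0.47, 0.154, 10.0], [0.4803, 0.1542, 10.0], [0.4897, 0.154, 9.0], [0.5003, 0.1546, 10.0], [0.5099, 0.1547, 10.0], [0.52, 0.1549, 10.0], [0.5299, 0.1551, 10.0], [0.5402, 0.1553, 10.0], [0.5477, 0.1555, 10.0], [0.5563, 0.1539, 25.0]]
yaw 1.01 shift tool [ 0.397  7.515 -0.039] turn 0.0059 deg -2.11
```

Divider 2 is seated at y ≈ 0.154. Next is panel 3.

Emit:
play_rows(commands=[[[0.03,0.45,0],0],[[0.03,0.65,0],0],[[0.03,0.65,0],0],[[0.03,0.65,0],0],[[0.03,0.65,0],0],[[0.04,0.65,0],0],[[0.04,0.65,0],0],[[0.04,0.65,0],0],[[0.04,0.65,0],0],[[0.04,0.65,0],0],[[0.04,0.65,0],0],[[0.01,0.56,0],0.0059]])

```text
time: 30.62
position: [0.5014, -0.2229, 0.1966]
tcp_rot: [-180.0, 0.1, -1.2]
wrist_force: [1.2, -0.0, 0.1]
gripper_width: 0.0283
finger_force: 0.0
```

Emit:
play_rows(commands=[[[0,0,0],0],[[0,0,0],0],[[0,0,0],0],[[0,0,0],0],[[0,0,0],0]])

```text
time: 31.03
position: [0.5025, -0.2191, 0.1979]
tcp_rot: [-180.0, 0.0, -1.0]
wrist_force: [-0.2, 0.5, -0.0]
gripper_width: 0.0281
finger_force: 0.0
```

```bash
python3 - <<'E'
from h import *
w=camera("wrist"); pickle.dump(w,open("w8.pkl","wb"))
tops(w,.104,[-.2212,-.2775],xs=(.5,.515,.53,.545,.56,.565,.57,.575,.58)); 
go(.502,-.2212,.078,-1.1)
E
```

```text
-0.2212 [[0.5001, -0.2215, 10.0], [0.5147, -0.2217, 10.0], [0.5303, -0.2219, 10.0], [0.5453, -0.2228, 10.0], [0.5598, -0.223, 10.0], [0.5652, -0.223, 10.0], [0.5698, -0.2234, 11.0], [0.5802, -0.2209, 61.0]]
-0.2775 [[0.5, -0.2773, 12.0], [0.5153, -0.2779, 12.0], [0.5302, -0.2782, 13.0], [0.5451, -0.278, 13.0], [0.5603, -0.2785, 13.0], [0.5649, -0.2789, 13.0], [0.5702, -0.279, 14.0], [0.5802, -0.2646, 15.0]]
yaw -0.97 shift tool [-0.01   0.037  2.401] turn 0.0004 deg -0.13
```

Emit:
play_rows(commands=[[[0,0.02,0.4],0],[[0,0,0.5],0],[[0,0,0.5],0],[[0,0,0.5],0],[[0,0,0.35],0],[[0,0,0.15],0],[[0,0,0],0],[[0,0,0],0]])

```text
time: 31.75
position: [0.5029, -0.2214, 0.0787]
tcp_rot: [-180.0, -0.0, -1.1]
wrist_force: [0.1, -0.2, 0.3]
gripper_width: 0.0284
finger_force: 0.0
```

Emit:
play_rows(commands=[[[0,0,0],0],[[0,0,0],0],[[0,0,0],0],[[0,0,0],0],[[0,0,0],0],[[0,0,0],0],[[0,0,0],0]], grip=1)

```text
time: 32.33
position: [0.5031, -0.2219, 0.0792]
tcp_rot: [180.0, -0.1, -1.1]
wrist_force: [-1.0, 1.2, 7.5]
gripper_width: 0.0085
finger_force: 30.0
```

Emit:
play_rows(commands=[[[0,0,-0.2],0],[[0,0,-0.4],0],[[0,0,-0.5],0],[[0,0,-0.5],0],[[0,0,-0.5],0],[[0,0,-0.35],0],[[0,0,0],0],[[0,0,0],0]])

```text
time: 33.0
position: [0.5027, -0.222, 0.2015]
tcp_rot: [179.9, -0.1, -1.1]
wrist_force: [0.3, 0.0, -1.1]
gripper_width: 0.009
finger_force: 30.0
```

```bash
python3 - <<'E'
from h import *
s=readout.get_state(); print(s["position"],s["gripper_width"],s["finger_force"])
go(.475,.2095,.2,1.0)
E
```

```text
[ 0.50271482 -0.22199755  0.20154842] 0.008967528824051886 29.98278345912695
yaw -1.12 shift tool [-0.722 -8.618  0.031] turn -0.0059 deg 2.12
```

Emit:
play_rows(commands=[[[-0.06,-0.4,0],0],[[-0.06,-0.7,0],0],[[-0.06,-0.75,0],0],[[-0.06,-0.75,0],0],[[-0.06,-0.75,0],0],[[-0.06,-0.75,0],0],[[-0.06,-0.75,0],0],[[-0.06,-0.75,0],0],[[-0.06,-0.75,0],0],[[-0.06,-0.75,0],0],[[-0.06,-0.7,0],0],[[-0.06,-0.5,0],0]])

```text
time: 34.0
position: [0.4727, 0.1971, 0.1993]
tcp_rot: [-180.0, 0.1, -0.9]
wrist_force: [0.5, -0.6, -0.2]
gripper_width: 0.009
finger_force: 30.0
```

Emit:
play_rows(commands=[[[0,-0.3,0],-0.0059],[[0,-0.02,0],0],[[0,0,0],0],[[0,0,0],0],[[0,0,0],0],[[0,0,0],0],[[0,0,0],0]])

```text
time: 34.58
position: [0.4751, 0.2086, 0.2007]
tcp_rot: [180.0, -0.0, 0.9]
wrist_force: [0.8, 0.3, -1.0]
gripper_width: 0.0086
finger_force: 30.0
```

```bash
python3 - <<'E'
from h import *
s=readout.get_state(); print(s["position"],s["gripper_width"],s["finger_force"])
go(.475,.2098,.075,1.0)
E
```

```text
[0.47505423 0.20857616 0.20066479] 0.00862573346666168 29.982785736210644
yaw 0.91 shift tool [-1.000e-03 -2.400e-02  2.513e+00] turn -0.0003 deg 0.09
```

Emit:
play_rows(commands=[[[0,-0.01,0.2],0],[[0,0,0.4],0],[[0,0,0.4],0],[[0,0,0.3],0],[[0,0,0.25],0],[[0,0,0.25],0],[[0,0,0.25],0],[[0,0,0.2],0],[[0,0,0.15],0],[[0,0,0.1],0],[[0,0,0.02],0],[[0,0,0],0]])

```text
time: 35.58
position: [0.4749, 0.2107, 0.0749]
tcp_rot: [-180.0, -0.0, 1.0]
wrist_force: [0.3, 0.8, -1.2]
gripper_width: 0.0085
finger_force: 30.0
```

Emit:
play_rows(commands=[[[0,0,0],0],[[0,0,0],0],[[0,0,0],0],[[0,0,0],0],[[0,0,0],0]], grip=0.36)

```text
time: 36.0
position: [0.4748, 0.2104, 0.0748]
tcp_rot: [-180.0, -0.0, 1.0]
wrist_force: [0.2, -0.3, -0.2]
gripper_width: 0.0284
finger_force: 0.0
```

Emit:
play_rows(commands=[[[0,0,-0.2],0],[[0,0,-0.5],0],[[0,0,-0.5],0],[[0,0,-0.5],0],[[0,0,-0.5],0],[[0,0,-0.3],0],[[0,0,0],0],[[0,0,0],0]])

```text
time: 36.67
position: [0.4752, 0.2105, 0.2006]
tcp_rot: [-180.0, -0.1, 1.0]
wrist_force: [0.3, -0.3, -0.4]
gripper_width: 0.0283
finger_force: 0.0
```

```bash
python3 - <<'E'
from h import *
s=readout.get_state(); print(s["position"])
w=camera("wrist"); pickle.dump(w,open("w7.pkl","wb"))
tops(w,.100,[.0985,.1535,.2095],xs=(.47,.49,.51,.53,.54,.548)); 
go(.500,-.3318,.2,-1.1)
E
```

```text
[0.47515434 0.21049867 0.20059858]
0.0985 [[0.4699, 0.083, 11.0], [0.4905, 0.083, 12.0], [0.5102, 0.083, 13.0], [0.5303, 0.0843, 11.0], [0.54, 0.0846, 11.0], [0.5482, 0.0846, 11.0]]
0.1535 [[0.4703, 0.1542, 10.0], [0.49, 0.1543, 10.0], [0.5103, 0.1553, 10.0], [0.5297, 0.1551, 9.0], [0.5401, 0.1557, 10.0], [0.5482, 0.1575, 7.0]]
0.2095 [[0.47, 0.2101, 10.0], [0.4897, 0.2105, 10.0], [0.51, 0.2108, 10.0], [0.5301, 0.2116, 11.0], [0.5397, 0.2118, 11.0]]
yaw 1.01 shift tool [ 3.1900e-01  1.0845e+01 -1.0000e-02] turn 0.0059 deg -2.11
```

Emit:
play_rows(commands=[[[0.02,0.45,0],0],[[0.02,0.75,0],0],[[0.02,0.75,0],0],[[0.02,0.75,0],0],[[0.02,0.75,0],0],[[0.02,0.75,0],0],[[0.02,0.75,0],0],[[0.02,0.75,0],0],[[0.02,0.75,0],0],[[0.02,0.75,0],0],[[0.02,0.75,0],0],[[0.02,0.75,0],0]])

```text
time: 37.72
position: [0.4932, -0.2259, 0.1982]
tcp_rot: [-179.9, 0.1, 1.0]
wrist_force: [1.4, -0.0, 0.1]
gripper_width: 0.0278
finger_force: 0.0
```

Emit:
play_rows(commands=[[[0.02,0.75,0],0],[[0.02,0.75,0],0],[[0.02,0.5,0],0],[[0.02,0.2,0],0.0059],[[0,0,0],0],[[0,0,0],0],[[0,0,0],0],[[0,0,0],0],[[0,0,0],0]])

```text
time: 38.47
position: [0.5008, -0.3324, 0.1998]
tcp_rot: [-180.0, 0.0, -1.0]
wrist_force: [-0.5, -0.4, -0.3]
gripper_width: 0.0284
finger_force: 0.0
```

```bash
python3 - <<'E'
from h import *
w=camera("wrist"); pickle.dump(w,open("w8.pkl","wb")); cv2.imwrite("pics/w8.png",w["color"])
tops(w,.104,[-.2775,-.3318],tol=.012,xs=(.485,.5,.515,.53,.545,.56,.565,.57,.575,.58)); 
go(.500,-.3318,.079,-1.1)
E
```

```text
-0.2775 [[0.515, -0.2781, 13.0], [0.5299, -0.2786, 13.0], [0.545, -0.2788, 12.0], [0.5603, -0.279, 13.0], [0.565, -0.2794, 13.0], [0.5697, -0.2794, 12.0], [0.5802, -0.2773, 37.0]]
-0.3318 [[0.4851, -0.3317, 10.0], [0.5003, -0.3319, 10.0], [0.5149, -0.3322, 10.0], [0.5298, -0.3328, 9.0], [0.5449, -0.3334, 10.0], [0.5601, -0.3336, 10.0], [0.5648, -0.3337, 10.0], [0.5701, -0.3337, 10.0], [0.58, -0.3315, 37.0]]
yaw -0.99 shift tool [-0.016 -0.02   2.417] turn 0.0003 deg -0.11
```

Emit:
play_rows(commands=[[[0,-0.02,0.4],0],[[0,0,0.5],0],[[0,0,0.5],0],[[0,0,0.5],0],[[0,0,0.35],0],[[0,0,0.15],0],[[0,0,0],0],[[0,0,0],0]])

```text
time: 39.18
position: [0.5009, -0.3331, 0.0803]
tcp_rot: [180.0, -0.0, -1.1]
wrist_force: [0.4, -0.6, -0.4]
gripper_width: 0.028
finger_force: 0.0
```

Emit:
play_rows(commands=[[[0,0,0],0],[[0,0,0],0],[[0,0,0],0],[[0,0,0],0],[[0,0,0],0],[[0,0,0],0],[[0,0,0],0]], grip=1)

```text
time: 39.77
position: [0.501, -0.3336, 0.0807]
tcp_rot: [179.9, -0.1, -1.1]
wrist_force: [-0.7, 0.9, 5.9]
gripper_width: 0.0088
finger_force: 29.9
```

Emit:
play_rows(commands=[[[0,0,-0.2],0],[[0,0,-0.4],0],[[0,0,-0.5],0],[[0,0,-0.5],0],[[0,0,-0.5],0],[[0,0,-0.35],0],[[0,0,0],0],[[0,0,0],0],[[0,0,0],0]])

```text
time: 40.52
position: [0.4996, -0.3329, 0.2012]
tcp_rot: [-180.0, 0.1, -1.1]
wrist_force: [-0.8, -0.2, -1.5]
gripper_width: 0.0088
finger_force: 29.9
```

```bash
python3 - <<'E'
from h import *
s=readout.get_state(); print(s["position"],s["gripper_width"],s["finger_force"])
go(.474,.2662,.2,1.0)
E
```

```text
[ 0.49964723 -0.33288103  0.20118002] 0.00878872993444284 29.877660247148015
yaw -1.1 shift tool [ -0.744 -11.97    0.024] turn -0.0058 deg 2.1
```

Emit:
play_rows(commands=[[[-0.04,-0.4,0],0],[[-0.04,-0.6,0],0],[[-0.05,-0.75,0],0],[[-0.05,-0.75,0],0],[[-0.05,-0.75,0],0],[[-0.05,-0.75,0],0],[[-0.05,-0.75,0],0],[[-0.05,-0.75,0],0],[[-0.05,-0.75,0],0],[[-0.05,-0.75,0],0],[[-0.05,-0.75,0],0],[[-0.05,-0.75,0],0]])

```text
time: 41.52
position: [0.4782, 0.0937, 0.2009]
tcp_rot: [180.0, 0.2, -1.1]
wrist_force: [1.1, 1.1, -2.6]
gripper_width: 0.008
finger_force: 29.9
```

Emit:
play_rows(commands=[[[-0.04,-0.75,0],0],[[-0.04,-0.75,0],0],[[-0.04,-0.75,0],0],[[-0.03,-0.7,0],0],[[-0.014,-0.35,0],0],[[0,-0.17,0],-0.0058],[[0,0,0],0],[[0,0,0],0],[[0,0,0],0],[[0,0,0],0],[[0,0,0],0],[[0,0,0],0]])

```text
time: 42.52
position: [0.4751, 0.2648, 0.2023]
tcp_rot: [180.0, -0.0, 0.9]
wrist_force: [-1.0, -0.2, -1.2]
gripper_width: 0.0089
finger_force: 29.9
```

```bash
python3 - <<'E'
from h import *
s=readout.get_state(); print(s["position"],s["gripper_width"],s["finger_force"])
go(.474,.2662,.0765,1.0)
E
```

```text
[0.47512597 0.26480084 0.2022611 ] 0.0089213479780277 29.87777957401704
yaw 0.89 shift tool [-0.022 -0.028  2.515] turn -0.0003 deg 0.11
```

Emit:
play_rows(commands=[[[0,-0.01,0.2],0],[[0,0,0.4],0],[[0,0,0.4],0],[[0,0,0.3],0],[[0,0,0.25],0],[[0,0,0.25],0],[[0,0,0.25],0],[[0,0,0.2],0],[[0,0,0.15],0],[[0,0,0.1],0],[[0,0,0.02],0],[[0,0,0],0]])

```text
time: 43.52
position: [0.4749, 0.2671, 0.0765]
tcp_rot: [-180.0, -0.0, 1.0]
wrist_force: [0.0, 0.2, -1.1]
gripper_width: 0.0089
finger_force: 30.0
```

Emit:
play_rows(commands=[[[0,0,0],0],[[0,0,0],0],[[0,0,0],0],[[0,0,0],0],[[0,0,0],0]], grip=0.36)

```text
time: 43.93
position: [0.4749, 0.2663, 0.0763]
tcp_rot: [-180.0, -0.0, 1.0]
wrist_force: [-0.6, -0.4, -0.1]
gripper_width: 0.0281
finger_force: 0.0
```

Emit:
play_rows(commands=[[[0,0,-0.2],0],[[0,0,-0.5],0],[[0,0,-0.5],0],[[0,0,-0.5],0],[[0,0,-0.5],0],[[0,0,-0.3],0],[[0,0,0],0],[[0,0,0],0]])

```text
time: 44.6
position: [0.4752, 0.2665, 0.2021]
tcp_rot: [-180.0, -0.1, 1.0]
wrist_force: [-0.4, 0.3, -0.2]
gripper_width: 0.0283
finger_force: 0.0
```

```bash
python3 - <<'E'
from h import *
s=readout.get_state(); print(s["position"],s["joint_positions"].round(0))
w=camera("wrist"); pickle.dump(w,open("w7.pkl","wb"))
tops(w,.100,[.1535,.2095,.266],tol=.015,xs=(.47,.49,.51,.53,.54,.548)); 
tops(w,.100,[.3215],tol=.008,xs=(.44,.45,.46,.47,.49,.51,.53,.54,.548)); 
go(.474,.3215,.2,1.0)
E
```

```text
[0.47518538 0.26649347 0.20210326] [ -11.   26.  -29.  105.   15.   53. -136.]
0.1535 [[0.4699, 0.1542, 10.0], [0.4898, 0.1549, 10.0], [0.5103, 0.1553, 9.0], [0.5396, 0.1576, 1.0], [0.5478, 0.1585, 2.0]]
0.2095 [[0.4697, 0.211, 9.0], [0.4896, 0.2111, 9.0], [0.5101, 0.2113, 9.0], [0.5303, 0.2119, 8.0], [0.54, 0.2121, 10.0]]
0.266 [[0.4704, 0.2665, 9.0], [0.4901, 0.2669, 9.0], [0.5098, 0.2676, 10.0], [0.53, 0.2679, 10.0], [0.5397, 0.2681, 10.0]]
0.3215 [[0.4899, 0.3232, 13.0], [0.5103, 0.3234, 12.0], [0.5297, 0.3242, 13.0], [0.5401, 0.324, 14.0]]
yaw 0.98 shift tool [ 0.008 -1.109  0.02 ] turn -0.0001 deg 0.02
```

All four greens are in. Now the grey divider.

Emit:
play_rows(commands=[[[0,-0.3,0],0],[[0,-0.4,0],0],[[0,-0.3,0],0],[[0,-0.11,0],0],[[0,0,0],0],[[0,0,0],0],[[0,0,0],0],[[0,0,0],0]])

```text
time: 45.32
position: [0.4741, 0.3205, 0.2009]
tcp_rot: [179.9, 0.0, 0.9]
wrist_force: [0.0, 0.4, 0.2]
gripper_width: 0.0285
finger_force: 0.0
```

Emit:
play_rows(commands=[[[0,0,0.4],0],[[0,0,0.5],0],[[0,0,0.5],0],[[0,0,0.5],0],[[0,0,0.4],0],[[0,0,0.2],0],[[0,0,0.02],0],[[0,0,0],0],[[0,0,0],0]])

```text
time: 46.07
position: [0.4746, 0.3223, 0.0764]
tcp_rot: [-179.9, -0.1, 1.0]
wrist_force: [-0.3, 0.4, 0.3]
gripper_width: 0.0281
finger_force: 0.0
```

Emit:
play_rows(commands=[[[0,0,0],0],[[0,0,0],0],[[0,0,0],0],[[0,0,0],0],[[0,0,0],0],[[0,0,0],0],[[0,0,0],0]], grip=1)

```text
time: 46.65
position: [0.4743, 0.3223, 0.0759]
tcp_rot: [-180.0, -0.1, 1.0]
wrist_force: [-1.0, -0.1, 7.0]
gripper_width: 0.0085
finger_force: 30.0
```

Emit:
play_rows(commands=[[[0,0,-0.2],0],[[0,0,-0.4],0],[[0,0,-0.5],0],[[0,0,-0.5],0],[[0,0,-0.5],0],[[0,0,-0.4],0],[[0,0,0],0],[[0,0,0],0]])

```text
time: 47.32
position: [0.4742, 0.322, 0.2011]
tcp_rot: [-180.0, -0.1, 1.0]
wrist_force: [0.4, -0.2, -0.4]
gripper_width: 0.0089
finger_force: 30.0
```

```bash
python3 - <<'E'
from h import *
s=readout.get_state(); print(s["position"],s["gripper_width"],s["finger_force"])
go(.502,-.1655,.2,-1.1)
go(.502,-.1095,.2,-1.1)
E
```

```text
[0.47417753 0.32195224 0.20113069] 0.008850504764137974 29.95505356695503
yaw 0.97 shift tool [0.391 9.757 0.023] turn 0.0058 deg -2.07
yaw 0.97 shift tool [0.41  8.637 0.023] turn 0.0058 deg -2.07
```

Emit:
play_rows(commands=[[[0.03,0.4,0],0],[[0.03,0.6,0],0],[[0.03,0.75,0],0],[[0.03,0.75,0],0],[[0.03,0.75,0],0],[[0.03,0.75,0],0],[[0.03,0.75,0],0],[[0.03,0.75,0],0],[[0.03,0.75,0],0],[[0.03,0.75,0],0],[[0.03,0.75,0],0],[[0.04,0.6,0],0]])

```text
time: 48.32
position: [0.4978, -0.0986, 0.1987]
tcp_rot: [180.0, 0.2, 0.9]
wrist_force: [0.4, -0.1, -1.2]
gripper_width: 0.0087
finger_force: 30.0
```

Emit:
play_rows(commands=[[[0.04,0.287,0],0.0058],[[0,0,0],0],[[0,0,0],0],[[0,0,0],0],[[0,0,0],0],[[0,0,0],0],[[0,0,0],0],[[0,0,0],0]])

```text
time: 48.98
position: [0.5018, -0.1089, 0.2003]
tcp_rot: [-180.0, -0.0, -1.0]
wrist_force: [-0.3, -0.2, -0.3]
gripper_width: 0.0089
finger_force: 30.0
```

```bash
python3 - <<'E'
from h import *
s=readout.get_state(); print(s["position"],s["gripper_width"],s["finger_force"])
go(.502,-.1095,.0795,-1.1)
E
```

```text
[ 0.50178242 -0.10887127  0.20025928] 0.008893065119495055 29.954988670069724
yaw -1.03 shift tool [0.005 0.012 2.415] turn 0.0002 deg -0.07
```

Emit:
play_rows(commands=[[[0,0,0.2],0],[[0,0,0.4],0],[[0,0,0.4],0],[[0,0,0.25],0],[[0,0,0.25],0],[[0,0,0.25],0],[[0,0,0.25],0],[[0,0,0.2],0],[[0,0,0.12],0],[[0,0,0.1],0],[[0,0,0],0],[[0,0,0],0]])

```text
time: 49.98
position: [0.5021, -0.1095, 0.0793]
tcp_rot: [180.0, -0.0, -1.1]
wrist_force: [0.4, -0.5, -0.9]
gripper_width: 0.0086
finger_force: 30.0
```

Emit:
play_rows(commands=[[[0,0,0],0],[[0,0,0],0],[[0,0,0],0],[[0,0,0],0],[[0,0,0],0]], grip=0.36)

```text
time: 50.4
position: [0.5018, -0.1096, 0.0793]
tcp_rot: [180.0, -0.0, -1.1]
wrist_force: [-0.3, 0.2, 0.6]
gripper_width: 0.0277
finger_force: 0.0
```

Emit:
play_rows(commands=[[[0,0,-0.2],0],[[0,0,-0.5],0],[[0,0,-0.5],0],[[0,0,-0.5],0],[[0,0,-0.5],0],[[0,0,-0.5],0],[[0,0,-0.5],0],[[0,0,-0.5],0],[[0,0,-0.5],0],[[0,0,0],0],[[0,0,0],0],[[0,0,0],0]])

```text
time: 51.4
position: [0.5012, -0.1095, 0.289]
tcp_rot: [180.0, 0.0, -1.1]
wrist_force: [-0.5, 0.7, -0.2]
gripper_width: 0.0282
finger_force: 0.0
```

```bash
python3 - <<'E'
from h import *
d=pickle.load(open("cams.pkl","rb")); w=camera("wrist")
s=readout.get_state(); print(s["position"],s["gripper_width"],s["time"])
for z in (.1,.104,.114): pass
tops(w,.104,[-.1095],tol=.015,xs=(.44,.45,.46,.47,.49,.51,.53,.55,.56,.565,.57,.575,.58))
tops(w,.104,[-.2775],tol=.015,xs=(.49,.51,.53,.55))
tops(w,.1,[.0985,.1545,.2105],tol=.015,xs=(.47,.49,.51,.53))
t=camera("top"); sc=camera("scene"); 
def tote(c,box):
    u0,u1,v0,v1=box; h=cv2.cvtColor(c["color"],cv2.COLOR_BGR2HSV)[v0:v1,u0:u1]; m=((h[...,0]<8)|(h[...,0]>172))&(h[...,1]>170)
    v,u=np.nonzero(m); return len(u),u.mean()+u0,v.mean()+v0
print(tote(t,(300,360,195,260)),proj(t,(.646,.006,.18)),tote(sc,(265,330,220,300)),proj(sc,(.646,.006,.15)))
cv2.imwrite("pics/fin.png",np.hstack([cv2.resize(t["color"][165:315,195:445],None,fx=1.6,fy=1.6),cv2.resize(sc["color"][150:365,210:450],(400,358))[:240]]) if 0 else cv2.resize(sc["color"][145:365,205:450],None,fx=2.7,fy=2.7,interpolation=cv2.INTER_CUBIC))
E
```

```text
[ 0.50098202 -0.10948242  0.28848379] 0.02829998517357872 51.45
-0.1095 [[0.4399, -0.109, 30.0], [0.45, -0.1086, 9.0], [0.46, -0.1088, 9.0], [0.4697, -0.1147, 20.0], [0.4899, -0.1144, 19.0], [0.5104, -0.1142, 20.0], [0.5302, -0.115, 19.0], [0.5502, -0.1153, 19.0], [0.5595, -0.1149, 20.0], [0.565, -0.1117, 13.0], [0.5696, -0.1108, 11.0]]
-0.2775 [[0.4899, -0.2821, 20.0], [0.5103, -0.2824, 20.0], [0.53, -0.2826, 20.0], [0.5499, -0.2832, 19.0]]
0.0985 [[0.5104, 0.0984, 7.0], [0.5296, 0.0985, 7.0]]
0.1545 [[0.5104, 0.1534, 8.0], [0.5296, 0.1536, 8.0]]
0.2105 [[0.4895, 0.209, 8.0], [0.5104, 0.2085, 5.0]]
(300, np.float64(324.55), np.float64(214.53666666666666)) [325.85127052 212.42747858] (517, np.float64(288.1489361702128), np.float64(254.11605415860734)) [286.47599119 248.85645175]
```

```bash
python3 -c "
from station import workorder
print(workorder.job_done())"
```

```text
the job is handed in; nothing more can be done
None
```

I handed the job in at about 51 s: the tote hangs on both hooks, the four green dividers stand in the drawer, the grey one is in the rack, and the brown piece was not moved. The hand-in returned no verdict. I judged the grey panel's final seating from the gripper height, not from an image.

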